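Square a mounted glass plate into a reader's corner and lower the hood on its folding stay

ROBOT

A 6-joint arm with a two-finger parallel gripper is mounted at the origin on the work surface; the furniture and walls round the work are solid. World frame = base frame: x ahead of the robot, y to its left, z up, the work surface at z = 0. Lengths are in m, angles in rad, forces in N, time in s.
With the tool pointing down it reaches from about 0.35 to 0.975 m from the base axis. Payload 7.1 kg.
Tool frame: the origin (TCP) lies midway between the tips of the shut fingers; the grasp point (between the pads) lies 19 mm behind it; z points along the fingers, y is the direction in which the jaws open and shut (so a half turn about z gives the same grasp; the last joint's range is limited). The gripper opens to 88 mm and grips with 3 to 60 N. Pads are 20 mm wide; open, the fingers measure 115 mm over their backs; the gripper's body (75 mm by 178 mm) begins 61 mm behind the grasp point.
Start: joints at [-1.141, 0.423, 1.63, -0, 1.089, -0.019], TCP at [0.271, -0.563, 0.223] pointing down, gripper open.
Joint ranges: [-3, 3], [-0.9, 2.11], [0.09, 2.58], [-1.31, 4.45], [0.11, 2.69], [-2.54, 2.54]. Speed limits (rad/s): [2.39, 2.39, 3.01, 3.14, 3.14, 3.14].

INTERFACE

Orientations are given as a unit quaternion [x, y, z, w].
In Python, from station import status, vision, ticket, finder gives the robot as it stands. The module is installed in compiled form; this text tells all that it offers.
- The arm moves only by the tool drive_tool, never from a script. Its argument "increments" is a list of rows, each a list of 3 entries, a list of its own where there are three numbers: the turn, a rotation vector about the tool's x, y, z in degrees, then the shift along the tool's x, y, z in cm, then the opening, from 0 (shut) to 1 (fully open). In form: [[[wx, wy, wz], [tx, ty, tz], grip], ...]. A call has 1 to 10 rows; each row is the pose to reach, as a shift and turn from the pose measured when the call began, along the tool's axes at that moment; what a row does not reach only later rows make up. A row lasts 1/8 s, in which the tool goes at most 62.5 mm and 10.7 degrees, less where a joint would pass 70% of its speed; a pose out of reach is approached as far as the arm can. A call with a gripper value outside its range is refused whole. The fingers move at their own pace and stop on an object; "squeeze" is the grip in N (left out, the last holds). Time passes only in rows, so rows that repeat a pose let the fingers close. It gives the time, the measured TCP pose, the force and the opening at its end, in the units of the state.
- status.observe(): the state, without advancing time (a new reading comes with each control period).
- vision.snapshot(name): name is "side" or "top" or "wrist"; returns (picture, depth): 400x640x3 uint8, blue, green, red; 400x640 float32, m along the optical axis (not along the pixel's ray), 0 where there is no reading.
- vision.camera_model(name): a dict with "mtx" (3x3 intrinsics, pixels), "origin" and "attitude" of the camera in the world. Camera axes: x right, y up, looking along -z (the intrinsics and any distortion apply to the point x, -y, -z); pixel columns grow to the right and rows downward; lengths in m; the calibration is good to about 2 mm. A picture is of the moment at which its call begins: read the wrist's pose just before it. camera_model takes no time and is no camera call; for the wrist camera it gives the pose at the moment of the call.
- ticket.close_job(): hands the job in, once; it reports no verdict.
Trained networks look in the newest picture that a camera, given by its name, has taken for a name from the list of things; names that differ only in an ending like _2 or _b are one class to them, and where a whole thing is asked for, a point or a joint stands for the part that bears it (a point fixed in the world has none). Each returns a list of dicts, best first, with "conf" (0 to 1); they miss things now and then, are a little off and sometimes report something else, mostly with a low value. They report only what shows in the picture. A call takes as long as a camera call.
- finder.outline_of(label, camera): "region" (400x640 bool, what is visible of it) and "location" ([column, row] in pixels, amid what is visible of it).
The state is a dict: "clock": time; "joint_pos": joint angles; "dq": joint speeds; "effort": joint torques, N m; "tcp_pos": TCP position; "tool_rot": TCP orientation; "ft_force": force on the tool from outside, world axes, zero at the start; "wrist_torque": the same for the moment, N m; "finger_gap": opening from 0.0 (shut) to 1.0 (fully open).
Only numpy, scipy, OpenCV 4.12 (cv2) and the standard library are available. Lean on these libraries where they do the work, as an engineer would, in place of code of your own. Each camera call takes 0.05 s, during which the arm holds its last target.

TASK

The glass plate lies crooked on the bed of the plate reader. Take the spatula and with it nudge the plate gently (a hard press chips the glass, and the gripper must not touch it) until its far and left edges both lie against the steel corner square along their whole length. Then lay the spatula flat on the table, break the knee of the hood's folding stay and lower the hood gently, without letting it drop, until it is fully shut over the plate, which must still lie square.

Things in the scene. Friction and masses are not known exactly. Their poses are not given: they have to be found in the camera images.
- reader: Plate reader: flat white case 240 (x) x 270 (y) x 50 mm, fixed, turned by up to 9 degrees. Origin: centre of its underside. x points away from the robot to the hood's hinge, y left, z up. Its top is the level black bed, 50 mm above the table. The hood's hinge line lies along y at x = +112 mm, 54 mm above the table.
- corner_square: Steel corner square, an L fixed at the far left of the bed, 10 mm high, arms 14 mm wide. Origin: its inner corner at bed height, at x = +75, y = +105 mm in the reader's frame; axes as the reader's. Far arm's inner face: plane x = 0 (runs to y = -158 mm); left arm's inner face: plane y = 0 (runs to x = -122 mm). The plate belongs on the -x, -y side.
- plate: Loose pale clear glass plate, 75 (x) x 100 (y) x 6 mm, 0.1 to 0.17 kg, with a glass sherd 60 mm wide and 14 mm high bonded on its middle. Origin: centre of its underside, on the bed. It starts short of both arms of the square by 10 to 65 mm, turned up to 15 degrees. It slides easily: less than 1 N moves it on the bed.
- plate_far_left (a point): The plate's far left lower corner, at x = +37.5, y = +50 mm in the plate's frame.
- plate_far_right (a point): The plate's far right lower corner, at x = +37.5, y = -50 mm in the plate's frame.
- plate_near_left (a point): The plate's near left lower corner, at x = -37.5, y = +50 mm in the plate's frame.
- spatula: Nudging spatula, 57 g, left of the reader, pointing roughly away from the robot. Wooden handle 15 mm wide, 18 mm high, flat sides, x = -80 to 0 mm; flat white blade 14 mm wide, 4 mm thick, its underside level with the handle's. The blade slides in the handle and is clamped anew each time: its tip may be anywhere from x = 66 to 80 mm. Origin: on the underside at the handle's front end; x to the tip, z up.
- spatula_grip (a point): Where to hold the spatula: middle of the handle's section, 22 mm behind the body's origin, 9.5 mm above its underside. The clamp holds the blade against any push gentle enough for the glass.
- lid_front (a point): Middle of the front wall of the white hood, 226 mm from the hinge line. The hood is a hollow shell 226 mm long, 262 mm wide and 32 mm deep; at the start it stands open behind the bed at 83 degrees, propped by the folding stay on the reader's right (-y) side; it moves with the hood.
- knee_grip (a point): Middle of the black sleeve on the stay's knee: a cylinder 16 mm in diameter, 36 mm long, lying along the reader's y, its middle 52 mm out from the case's right side. It turns freely on its pin: pinched from above, the jaws closing along the reader's x, it can be carried round without turning the gripper, on a circle of 70 mm radius about stay_pivot in the reader's x-z plane.
- stay_pivot (a point): On the axis of the stay's lower pivot, in the plane of knee_grip: at x = -73, y = -187.5, z = 38 mm in the reader's frame. Hood propped: the stay is locked just past straight, the sleeve 62 mm beyond (+x) and 33 mm above this point. Lifting the sleeve 5 to 10 mm breaks the knee; it goes up and over the pivot. Hood shut: it is 69 mm on the robot's side (-x) and 12 mm above.
- lid (a joint): Angle of the hood in rad: 0 = propped open on the locked stay, grows as it is lowered, 1.449 = fully shut. It follows the sleeve both ways; its weight (0.35 kg) pulls the sleeve along with up to about 10 N.

How it is judged:
On the way, in this order (a step that is already met when the one before it is completed fails the run):
1. the plate touches both arms of the square, with the hood still propped open (x of each of plate_far_left, plate_far_right in the frame of corner_square above -0.0015 m and y of each of plate_far_left, plate_near_left in the frame of corner_square above -0.0015 m and value of joint lid below 0.1 rad), for 0.2 s.
2. the spatula lies flat on the table, with the hood still propped open (height (world z) of spatula below 0.012 m and angle between spatula's own z axis and vertical below 0.15 rad and value of joint lid below 0.1 rad), for 0.2 s.
3. the hood is shut (value of joint lid above 1.42 rad), for 0.2 s.
At the end, for the whole second after the job is handed in: The hood is shut (lid above 1.42 rad); the plate lies with both ends of its far edge and both ends of its left edge within 1.5 mm of the inner faces of the corner square; the spatula lies flat on the table (origin below 12 mm, tilted less than 0.15 rad) and all is at rest (x of each of plate_far_left, plate_far_right in the frame of corner_square above -0.0015 m and y of each of plate_far_left, plate_near_left in the frame of corner_square above -0.0015 m and height (world z) of spatula below 0.012 m and angle between spatula's own z axis and vertical below 0.15 rad and value of joint lid above 1.42 rad and linear speed of each of spatula, plate below 0.02 m/s); the robot touches nothing.
It fails at once if the plate is pressed against the corner square with more than 15 N (contact force between plate and corner_square above 15 N).
It fails at once if the robot touches the plate itself (contact force between any of the fingers, the arm and plate above 0.5 N).
It fails at once if the hood drops or is slammed: it moves faster than 2 rad/s (velocity of joint lid above 2 rad/s).
It also fails if it takes over 72 s, if anything falls off the work surface, if the arm or the gripper's body presses on something with over 40 N, if the wrist force passes 120 N, or if a joint passes its speed limit or range.

## Working session

There is one attempt and no reset: what is moved stays moved. The work goes in short steps, Python scripts to look and compute and a tool call to move; the robot and the scene stay as the last step left them, time stands still between calls to the robot, and variables do not carry over. Pictures are saved under pics/ and viewed, and the job is handed in when it is done.

Besides the shell and the picture viewer there is one more tool, called after "Call:" in YAML: its name, and indented under it one key for each argument. drive_tool: Moves the arm, as the interface text tells. Its arguments: {"type":"object","properties":{"increments":{"type":"array","items":{"type":"array"}},"squeeze":{"type":"number"}},"required":["increments"]}

```bash
mkdir -p pics; cat > h.py <<'E'
import numpy as np,cv2
from station import status,vision,ticket,finder
def snap(n,f=None):
    p,d=vision.snapshot(n)
    if f: cv2.imwrite('pics/'+f,p)
    return p,d,vision.camera_model(n)
def pts(d,m,mask):
    K=np.array(m['mtx']);v,u=np.nonzero(mask&(d>0));z=d[v,u]
    c=np.stack([(u-K[0,2])/K[0,0]*z,-(v-K[1,2])/K[1,1]*z,-z],1)
    return c@att(m).T+np.array(m['origin'])
def att(m):
    a=np.array(m['attitude'])
    if a.shape==(3,3): return a
    from scipy.spatial.transform import Rotation as R
    return R.from_quat(a).as_matrix()
def pix(m,P):
    K=np.array(m['mtx']);c=(np.atleast_2d(P)-np.array(m['origin']))@att(m)
    return np.stack([K[0,0]*c[:,0]/-c[:,2]+K[0,2],-K[1,1]*c[:,1]/-c[:,2]*1+K[1,2]],1)
E
sed -i 's/-K\[1,1\]\*c\[:,1\]\/-c\[:,2\]\*1+/K[1,1]*c[:,1]\/c[:,2]+/' h.py
python3 - <<'E'
from h import *
s=status.observe();print(s)
for n in ['side','top']:
    p,d,m=snap(n,n+'0.png');print(n,m)
E
```

```text
{'clock': 0.0, 'joint_pos': array([-1.14099229e+00,  4.23838510e-01,  1.63067412e+00,  2.31601042e-05,
        1.08862767e+00, -1.89846321e-02]), 'dq': array([-1.04457415e-03, -9.27818062e-04, -7.95176902e-05, -4.91983903e-04,
        2.13541610e-04, -4.50072747e-04]), 'effort': array([ 1.43465659e-03, -5.44621181e+01, -2.73663211e+01,  6.45090756e-02,
        2.28318939e-02, -1.22860652e-04]), 'tcp_pos': array([ 0.27097643, -0.56258267,  0.2219094 ]), 'tool_rot': array([ 9.74929961e-01,  2.22510612e-01, -1.47795961e-04, -7.59650471e-04]), 'ft_force': array([-1.12864153, -0.27070155,  0.51518459]), 'wrist_torque': array([ 0.04853906, -0.02455662, -0.07626258]), 'finger_gap': 1.0041321966801156}
side {'mtx': array([[463.17817265,   0.        , 319.8814864 ],
       [  0.        , 463.17817265, 204.86141347],
       [  0.        ,   0.        ,   1.        ]]), 'origin': array([-0.02628742,  0.95487538,  0.6736449 ]), 'attitude': array([-0.16037383,  0.52500849,  0.7972795 , -0.25098152])}
top {'mtx': array([[480.8967955 ,   0.        , 321.03241352],
       [  0.        , 480.8967955 , 200.52929607],
       [  0.        ,   0.        ,   1.        ]]), 'origin': array([0.45481852, 0.03020501, 1.45307271]), 'attitude': array([ 0.03434319, -0.03039956, -0.70566147,  0.70706315])}
```

View pics/top0.png

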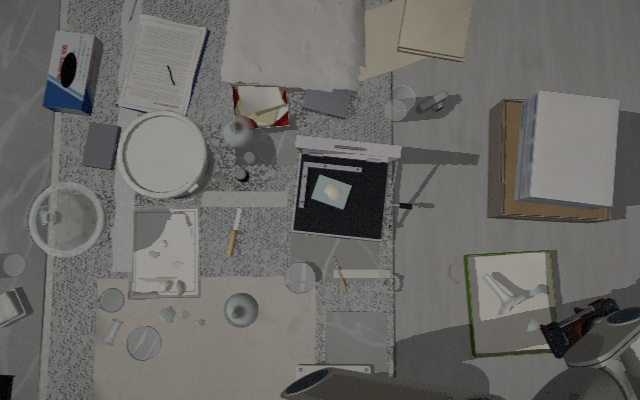

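View pics/side0.png

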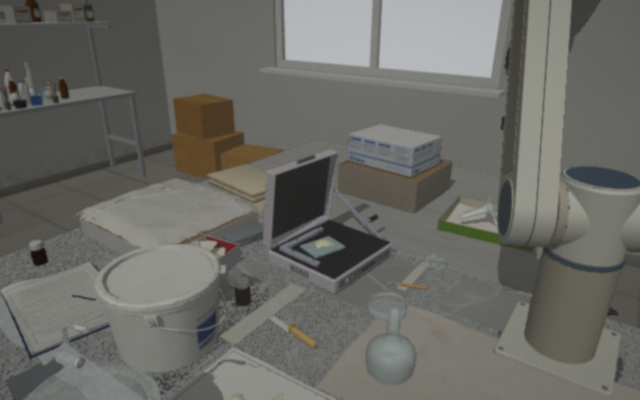

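The top view shows the reader at about (343,190), with the plate at (331,192) short of the square. The spatula is at (234,232) with its orange handle toward the robot. The stay's knee is at (403,206). A similar item lies at (341,275).

```bash
python3 - <<'E'
from h import *
p,d,m=snap('top')
for l in ['spatula','reader','corner_square','plate','knee_grip','lid_front']:
    for o in finder.outline_of(l,'top')[:2]:
        P=pts(d,m,o['region']); print(l,round(o['conf'],2),np.round(o['location']),o['region'].sum(),np.round(np.median(P,0),3),np.round(P.min(0),3),np.round(P.max(0),3))
        if l in('spatula','reader','plate'):
            r=cv2.minAreaRect((P[:,:2]*1000).astype(np.float32));print('  ',r)
print(np.round(status.observe()['clock'],2))
big=cv2.resize(p[120:300,200:430],None,fx=3.4,fy=3.3,interpolation=cv2.INTER_CUBIC);cv2.imwrite('pics/topz.png',big)
mw=vision.camera_model('wrist');print(mw)
E
```

```text
spatula 0.52 [233. 235.] 269 [0.489 0.297 0.012] [ 0.421  0.277 -0.007] [0.565 0.318 0.029]
   ((493.40234375, 299.13812255859375), (18.958925247192383, 146.9768524169922), 79.30021667480469)
reader 0.56 [348. 184.] 8413 [ 0.627 -0.035  0.051] [ 0.466 -0.226 -0.006] [0.782 0.126 0.295]
   ((622.471923828125, -57.79469299316406), (347.28955078125, 305.46270751953125), 84.08330535888672)
corner_square 0.7 [313. 166.] 566 [0.676 0.062 0.059] [ 0.563 -0.082  0.042] [0.697 0.103 0.068]
plate 0.96 [332. 189.] 855 [0.61  0.009 0.057] [ 0.561 -0.047  0.046] [0.659 0.062 0.076]
   ((610.609130859375, 8.393020629882812), (101.35619354248047, 74.71923065185547), 70.13265228271484)
knee_grip 0.65 [394. 206.] 238 [ 0.572 -0.173  0.077] [ 0.507 -0.287 -0.745] [ 0.681 -0.157  0.15 ]
lid_front 0.87 [348. 146.] 1734 [ 0.703 -0.03   0.277] [ 0.671 -0.206 -0.005] [0.792 0.116 0.295]
0.45
{'mtx': array([[338.1013889 ,   0.        , 320.01644802],
       [  0.        , 338.1013889 , 199.26249799],
       [  0.        ,   0.        ,   1.        ]]), 'origin': array([ 0.33182582, -0.53318168,  0.3842597 ]), 'attitude': array([-0.10629224,  0.06602277, -0.52786521,  0.84006028])}
```

View pics/topz.png

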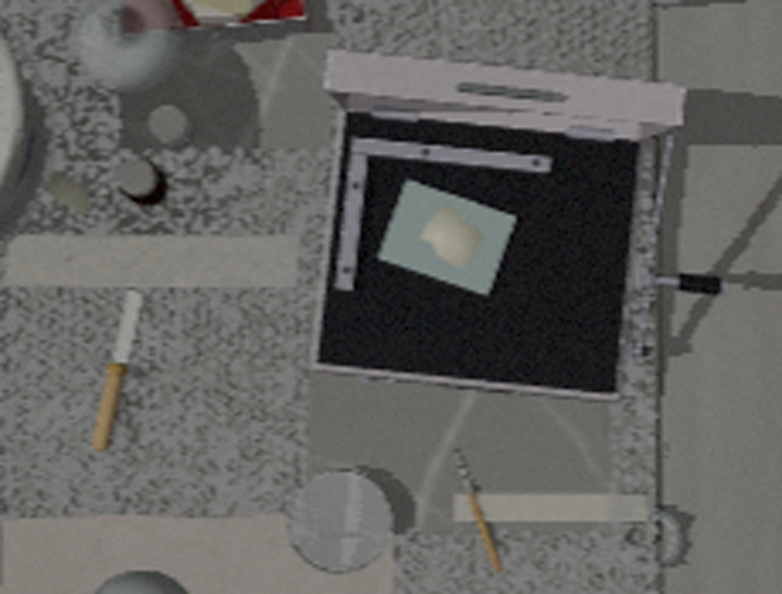

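Call:
drive_tool:
  increments:
    - [[0,0,-15],[5,-5,-3],1]
    - [[0,0,-30],[10,-10,-6],1]
    - [[0,0,-40],[15,-16,-9],1]
    - [[0,0,-55],[20,-22,-12],1]
    - [[0,0,-70],[25,-28,-13],1]
    - [[0,0,-80],[30,-34,-13],1]
    - [[0,0,-95],[35,-40,-13],1]
    - [[0,0,-110],[40,-46,-13],1]
    - [[0,0,-125],[45,-52,-13],1]
    - [[0,0,-143],[45,-52,-13],1]

```text
clock: 1.7
tcp_pos: [0.4307, 0.0211, 0.351]
tool_rot: [0.395, 0.919, 0.0, 0.001]
ft_force: [1.0, -0.7, 0.4]
finger_gap: 0.998
```

Call:
drive_tool:
  increments:
    - [[0,0,0],[0,0,0],1]
    - [[0,0,0],[0,0,0],1]

```text
clock: 1.95
tcp_pos: [0.4304, 0.0211, 0.3509]
tool_rot: [0.395, 0.919, 0.0, 0.001]
ft_force: [0.3, 0.2, 0.4]
finger_gap: 1.0
```

```bash
python3 - <<'E'
from h import *
s=status.observe();print(s['clock'],s['tcp_pos'],s['tool_rot'],s['joint_pos'])
p,d,m=snap('wrist','w1.png');print(m['origin'],att(m))
E
```

```text
1.95 [0.43041687 0.02106631 0.35092466] [3.94710594e-01 9.18805279e-01 4.59491889e-05 6.36175766e-04] [ 2.16058148e-02 -1.98402956e-02  1.88493186e+00 -4.63818505e-04
  1.27530511e+00 -7.37549835e-01]
[0.38377959 0.0700229  0.51247523] [[ 7.26378487e-01 -6.65481111e-01 -1.71782377e-01]
 [ 6.87294871e-01  7.03238995e-01  1.81880940e-01]
 [-2.34264078e-04 -2.50179548e-01  9.68199431e-01]]
```

View pics/w1.png

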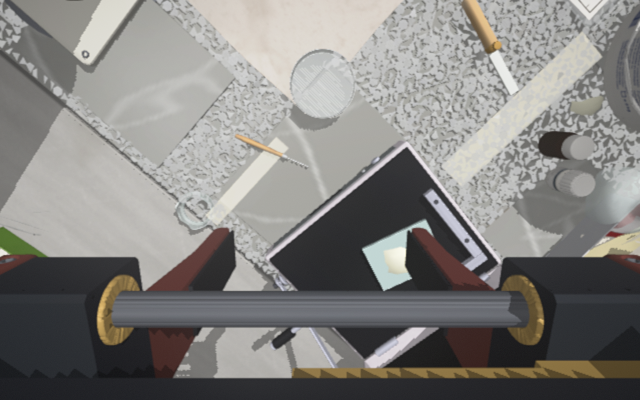

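The wrist view shows the spatula's handle at (480,20) and its blade at (505,75). The plate is at (390,255), partly behind a finger.

```bash
python3 - <<'E'
from h import *
p,d,m=snap('wrist')
o=finder.outline_of('spatula','wrist')
for k in o[:3]:
    P=pts(d,m,k['region']);print(k['conf'],k['location'],k['region'].sum(),P.min(0),P.max(0))
k=o[0];P=pts(d,m,k['region'])
vis=p.copy();vis[k['region']]=(0,0,255);cv2.imwrite('pics/w1m.png',vis)
def ana(P):
    c=P.mean(0)[:2];u,s,v=np.linalg.svd(P[:,:2]-c,full_matrices=False);a=v[0]*np.sign(v[0,0]);t=(P[:,:2]-c)@a;n=(P[:,:2]-c)@np.array([-a[1],a[0]])
    print('yaw',np.degrees(np.arctan2(a[1],a[0])));
    for lo in np.arange(t.min(),t.max(),.01):
        i=(t>=lo)&(t<lo+.01);q=P[i];print(np.round(lo,3),np.round(c+a*(lo+.005),4),'n',np.round([n[i].min(),n[i].max()],4),'z',np.round(np.median(q[:,2]),4))
ana(P)
E
```

```text
0.9 [488.4, 39.7] 1351 [ 0.42300352  0.27591038 -0.00481463] [0.56789525 0.32375655 0.02637191]
yaw -9.70924553977751
-0.067 [0.4276 0.3064] n [-0.0044  0.0067] z 0.0148
-0.057 [0.4374 0.3047] n [-0.0047  0.0189] z 0.0162
-0.047 [0.4473 0.303 ] n [-0.0051  0.009 ] z 0.0164
-0.037 [0.4571 0.3013] n [-0.005   0.0092] z 0.0163
-0.027 [0.467  0.2996] n [-0.0055  0.019 ] z 0.0166
-0.017 [0.4768 0.298 ] n [-0.006   0.0197] z 0.0162
-0.007 [0.4867 0.2963] n [-0.0059  0.0083] z 0.0166
0.003 [0.4966 0.2946] n [-0.0068  0.0064] z 0.0186
0.013 [0.5064 0.2929] n [-0.0053  0.0079] z 0.0033
0.023 [0.5163 0.2912] n [-0.0053  0.0076] z 0.0035
0.033 [0.5261 0.2895] n [-0.0056  0.0083] z 0.0037
0.043 [0.536  0.2878] n [-0.0062  0.0104] z 0.0037
0.053 [0.5458 0.2862] n [-0.0069  0.0107] z 0.0037
0.063 [0.5557 0.2845] n [-0.007   0.0066] z 0.0039
0.073 [0.5656 0.2828] n [-0.007   0.0057] z 0.0038
```

View pics/w1m.png

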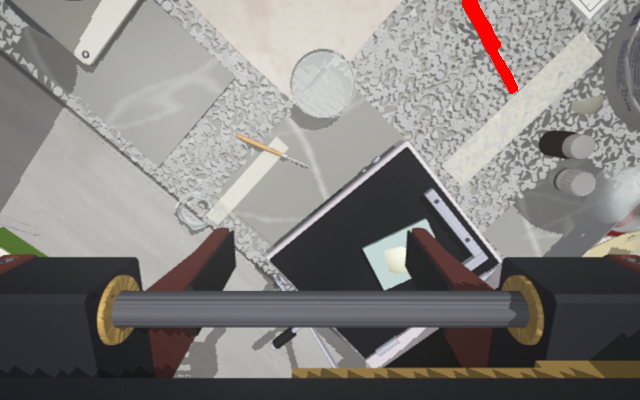

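```bash
cat >> h.py <<'E'
from scipy.spatial.transform import Rotation as R
def inc(pos,yaw,pitch=0.,roll=0.,s=None):
    """tool x at yaw(deg), z down"""
    s=s or status.observe()
    R0=R.from_quat(s['tool_rot'])
    R1=R.from_euler('z',yaw,degrees=True)*R.from_euler('x',180,degrees=True)
    if pitch: # rotate about tool y by pitch
        R1=R1*R.from_euler('y',pitch,degrees=True)
    rv=(R0.inv()*R1).as_rotvec(degrees=True); t=R0.inv().apply(np.array(pos)-s['tcp_pos'])*100
    print('rv',np.round(rv,2),'t cm',np.round(t,3));return rv,t
E
python3 -c "
from h import *
inc([.478,.2985,.2],170)"
```

```text
rv [ 2.000e-02  7.000e-02 -3.668e+01] t cm [17.031 22.577 15.092]
```

Call:
drive_tool:
  increments:
    - [[0,0,-9],[4,5.5,0],1]
    - [[0,0,-18],[8,11,3],1]
    - [[0,0,-27],[12,16,7],1]
    - [[0,0,-36.7],[16,21,11],1]
    - [[0,0,-36.7],[17,22.6,15],1]
    - [[0,0,-36.7],[17,22.6,15],1]
    - [[0,0,-36.7],[17,22.6,15],1]

```text
clock: 2.98
tcp_pos: [0.4784, 0.2972, 0.2002]
tool_rot: [0.088, 0.996, -0.001, -0.0]
ft_force: [0.4, -0.7, -0.2]
finger_gap: 1.0
```

```bash
cat >> h.py <<'E'
def ana(P):
    c=np.median(P,0)[:2];u,s,v=np.linalg.svd(P[:,:2]-c,full_matrices=False);a=v[0]*np.sign(v[0,0]);t=(P[:,:2]-c)@a;n=(P[:,:2]-c)@np.array([-a[1],a[0]])
    print('yaw',np.degrees(np.arctan2(a[1],a[0])));
    for lo in np.arange(t.min(),t.max(),.01):
        i=(t>=lo)&(t<lo+.01);q=P[i]
        if i.sum()>3: print(np.round(lo,3),np.round(c+a*(lo+.005)+np.array([-a[1],a[0]])*(n[i].min()+n[i].max())/2,4),'n',np.round([n[i].min(),n[i].max()],4),'z',np.round(np.median(q[:,2]),4))
E
python3 - <<'E'
from h import *
s=status.observe();print(s['clock'],s['tcp_pos'],s['joint_pos'])
p,d,m=snap('wrist')
o=finder.outline_of('spatula','wrist')
for k in o[:3]:
    P=pts(d,m,k['region']);print(k['conf'],k['location'],k['region'].sum(),P.min(0),P.max(0))
k=o[0];P=pts(d,m,k['region']);ana(P)
c=cv2.findContours(k['region'].astype(np.uint8),0,2)[0]
vis=p.copy();cv2.drawContours(vis,c,-1,(0,0,255),1);cv2.imwrite('pics/w2.png',vis)
E
```

```text
2.975 [0.47842251 0.297244   0.20024429] [ 5.35395532e-01  3.61582685e-01  1.78547046e+00 -1.27932630e-03
  9.95959122e-01 -8.59477487e-01]
0.56 [323.9, 186.5] 1887 [ 0.42313769  0.27724732 -0.00271993] [0.56922156 0.3188564  0.02613677]
yaw -10.924141899941793
-0.063 [0.4284 0.3114] n [-0.0063  0.0082] z 0.0177
-0.053 [0.4382 0.3092] n [-0.0074  0.0086] z 0.0181
-0.043 [0.4479 0.3068] n [-0.0073  0.0074] z 0.0183
-0.033 [0.4579 0.3058] n [-0.0072  0.0091] z 0.0184
-0.023 [0.4677 0.3042] n [-0.0069  0.0094] z 0.0183
-0.013 [0.4776 0.3024] n [-0.0067  0.0096] z 0.0183
-0.003 [0.4873 0.3001] n [-0.0066  0.0086] z 0.0187
0.007 [0.4971 0.2979] n [-0.0076  0.0088] z 0.0232
0.017 [0.507  0.2966] n [-0.0064  0.009 ] z 0.0049
0.027 [0.5167 0.2938] n [-0.0063  0.0071] z 0.0052
0.037 [0.5264 0.2917] n [-0.0072  0.0074] z 0.0052
0.047 [0.5364 0.2904] n [-0.0061  0.0077] z 0.0052
0.057 [0.5462 0.2887] n [-0.0059  0.0079] z 0.0053
0.067 [0.5559 0.2858] n [-0.0069  0.0068] z 0.0053
0.077 [0.5657 0.2841] n [-0.0068  0.007 ] z 0.0052
```

View pics/w2.png

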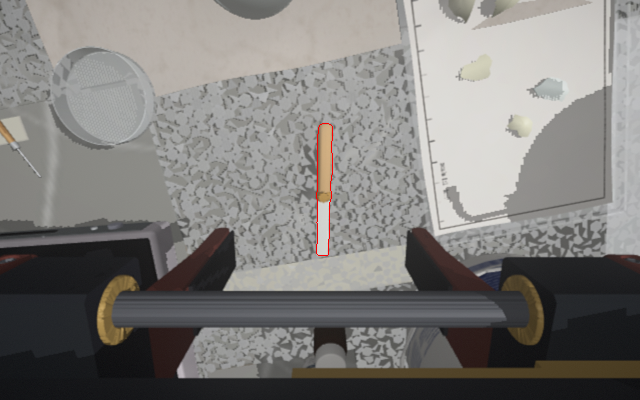

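```bash
python3 -c "
from h import *
inc([.4804,.3012,.0035],169.1)"
```

```text
rv [0.03 0.13 0.82] t cm [-5.0000e-03  4.0800e-01  1.9869e+01]
```

Call:
drive_tool:
  increments:
    - [[0,0,0.8],[0,0.4,5.5],0.5]
    - [[0,0,0.8],[0,0.4,11],0.5]
    - [[0,0,0.8],[0,0.4,15],0.5]
    - [[0,0,0.8],[0,0.4,15],0.5]
  squeeze: 30

```text
clock: 3.58
tcp_pos: [0.4796, 0.2992, 0.0516]
tool_rot: [0.096, 0.995, -0.001, -0.0]
ft_force: [-0.1, 0.0, -0.2]
finger_gap: 0.584
```

```bash
python3 -c "
from h import *
for i in range(3): print(status.observe()['tcp_pos'],status.observe()['ft_force'])
inc([.4804,.3012,.0035],169.1)"
```

```text
[0.47960648 0.29924326 0.05157707] [-0.14730649  0.01955051 -0.15854156]
[0.47960648 0.29924326 0.05157707] [-0.14730649  0.01955051 -0.15854156]
[0.47960648 0.29924326 0.05157707] [-0.14730649  0.01955051 -0.15854156]
rv [-0.1  -0.   -0.08] t cm [-0.041  0.215  4.807]
```

Call:
drive_tool:
  increments:
    - [[0,0,0],[0,0.1,2.5],0.5]
    - [[0,0,0],[0,0.1,4.4],0.5]
    - [[0,0,0],[0,0.1,4.7],0.5]
    - [[0,0,0],[0,0.1,4.7],0.5]

```text
clock: 4.08
tcp_pos: [0.4803, 0.3003, 0.0054]
tool_rot: [0.096, 0.995, -0.001, 0.0]
ft_force: [0.2, 0.1, 0.4]
finger_gap: 0.5
```

Call:
drive_tool:
  increments:
    - [[0,0,0],[0,0,0],0]
    - [[0,0,0],[0,0,0],0]
    - [[0,0,0],[0,0,0],0]
    - [[0,0,0],[0,0,0],0]
    - [[0,0,0],[0,0,0],0]
  squeeze: 30

```text
clock: 4.7
tcp_pos: [0.4804, 0.3004, 0.0057]
tool_rot: [0.096, 0.995, -0.0, 0.0]
ft_force: [-0.7, 0.8, 3.9]
finger_gap: 0.168
```

```bash
python3 -c "
from h import *
inc([.59,.03,.37],175)"
```

```text
rv [-0.05  0.05 -5.98] t cm [-15.943 -24.492 -36.398]
```

Call:
drive_tool:
  increments:
    - [[0,0,0],[0,0,-5],0]
    - [[0,0,0],[0,0,-11],0]
    - [[0,0,0],[0,0,-17],0]
    - [[0,0,-2],[-1,-3,-22],0]
    - [[0,0,-6],[-4,-7,-27],0]
    - [[0,0,-6],[-7,-11,-31],0]
    - [[0,0,-6],[-10,-15,-35],0]
    - [[0,0,-6],[-13,-20,-36.4],0]
    - [[0,0,-6],[-16,-24.5,-36.4],0]
    - [[0,0,-6],[-16,-24.5,-36.4],0]

```text
clock: 5.95
tcp_pos: [0.5914, 0.0262, 0.3698]
tool_rot: [0.046, 0.999, -0.001, 0.0]
ft_force: [-0.1, -0.1, -0.9]
finger_gap: 0.169
```

Call:
drive_tool:
  increments:
    - [[0,0,0],[0,0,0],0]
    - [[0,0,0],[0,0,0],0]

```text
clock: 6.2
tcp_pos: [0.5909, 0.0272, 0.3694]
tool_rot: [0.045, 0.999, -0.001, -0.0]
ft_force: [-0.1, 0.4, -1.6]
finger_gap: 0.167
```

```bash
python3 - <<'E'
from h import *
s=status.observe();print(s['clock'],s['tcp_pos'],s['ft_force'])
p,d,m=snap('wrist','w3.png')
np.savez('w3.npz',p=p,d=d,**m)
E
```

```text
6.2 [0.59087068 0.02719675 0.36936834] [-0.07705429  0.35291193 -1.58991058]
```

View pics/w3.png

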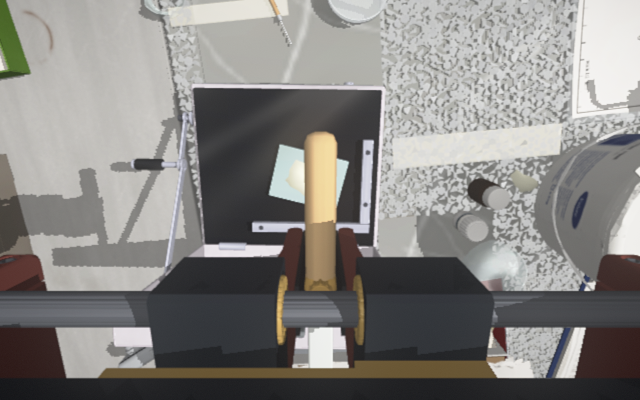

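The plate is at about (308,175). The square's left arm is at col 367 and its far arm at row 226. The knee sleeve is at (150,164).

```bash
cat >> h.py <<'E'
def ray(m,uv,h):
    K=np.array(m['mtx']);uv=np.atleast_2d(uv).astype(float)
    c=np.stack([(uv[:,0]-K[0,2])/K[0,0],-(uv[:,1]-K[1,2])/K[1,1],-np.ones(len(uv))],1)@att(m).T
    o=np.array(m['origin']);return o+c*((h-o[2])/c[:,2])[:,None]
def edges(g,start,step,along,n,half=8):
    """subpixel strongest gradient along 'step' dir, for n points from start along vector"""
    out=[]
    for k in range(n):
        c=np.array(start,float)+np.array(along,float)*k/(n-1)
        t=np.arange(-half,half+.01,.25);q=c+t[:,None]*np.array(step,float)
        v=cv2.remap(g,q[:,0].astype(np.float32)[None],q[:,1].astype(np.float32)[None],cv2.INTER_LINEAR)[0].astype(float)
        gr=np.abs(np.gradient(cv2.GaussianBlur(v[None],(0,0),2)[0]));i=gr.argmax();out.append(q[i])
    return np.array(out)
def line(P):
    vx,vy,x,y=cv2.fitLine((P*1).astype(np.float32),cv2.DIST_HUBER,0,.0005 if abs(P).max()<5 else .5,.01).ravel();return np.array([x,y]),np.array([vx,vy])
E
python3 - <<'E'
from h import *
f=np.load('w3.npz');p=f['p'];m={k:f[k] for k in('mtx','origin','attitude')}
g=cv2.cvtColor(p,cv2.COLOR_BGR2GRAY)
cv2.imwrite('pics/w3z.png',cv2.resize(p[75:260,180:400],None,fx=3.6,fy=3.2,interpolation=cv2.INTER_CUBIC))
E
```

```text
(no output)
```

View pics/w3z.png

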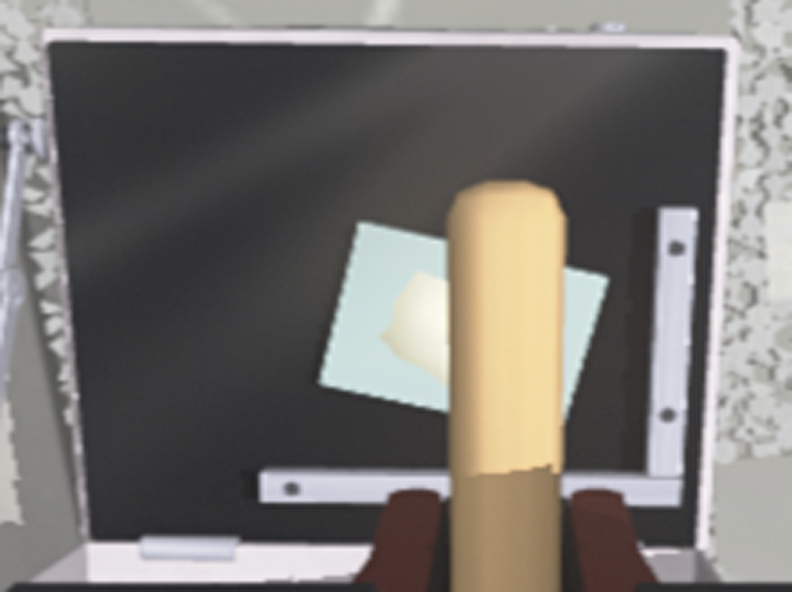

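```bash
cat > meas.py <<'E'
from h import *
f=np.load('w3.npz');p=f['p'];m={k:f[k] for k in('mtx','origin','attitude')}
g=cv2.cvtColor(p,cv2.COLOR_BGR2GRAY)
def Z(x,y): return np.array([180+x/3.6,75+y/3.2])
vis=cv2.resize(p[75:260,180:400],None,fx=3.6,fy=3.2,interpolation=cv2.INTER_CUBIC)
def L(name,a,b,step,h,half=3):
    a,b=Z(*a),Z(*b);e=edges(g,a,step,b-a,25,half);P=ray(m,e,h)[:,:2]
    for q in e: cv2.circle(vis,(int((q[0]-180)*3.6),int((q[1]-75)*3.2)),2,(0,0,255),-1)
    c,v=line(P);n=np.array([-v[1],v[0]]);r=(P-c)@n
    ang=np.degrees(np.arctan2(v[1],v[0]));print(name,'c',np.round(c,4),'ang',np.round(ang%180,2),'rms',np.round(np.median(abs(r))*1000,2));return c,v
bn=L('near black',(100,43),(700,48),(0,1),.05)
no=L('near outer',(100,31),(560,38),(0,1),.05,2)
bl=L('left black',(725,80),(700,500),(1,0),.05)
br=L('right black',(52,80),(85,500),(1,0),.05)
sl=L('sq left in',(659,220),(649,460),(1,0),.06)
sf=L('sq far in',(270,470),(435,472),(0,1),.06)
pn=L('plate near',(365,225),(440,238),(0,1),.056,2)
pn2=L('plate near b',(570,267),(600,273),(0,1),.056,2)
pr=L('plate right',(355,235),(325,370),(1,0),.056)
pl=L('plate left',(602,290),(572,390),(1,0),.056)
pf=L('plate far',(330,386),(440,411),(0,1),.056,2)
def X(a,b):
    A=np.array([a[1],-b[1]]).T;t=np.linalg.solve(A,b[0]-a[0]);return a[0]+a[1]*t[0]
print('sq corner',X(sl,sf)); print('plate nr',X(pn,pr),'nl',X(pn,pl),'fr',X(pf,pr),'fl',X(pf,pl))
print('bed nl',X(bn,bl),'nr',X(bn,br))
cv2.imwrite('pics/w3e.png',vis)
E
python3 meas.py
```

```text
near black c [0.4892 0.0024] ang 84.11 rms 0.08
near outer c [ 0.4805 -0.0375] ang 84.05 rms 0.09
left black c [0.6312 0.1051] ang 174.14 rms 0.09
right black c [ 0.5831 -0.1472] ang 174.09 rms 0.14
sq left in c [0.6152 0.0833] ang 173.85 rms 0.15
sq far in c [ 0.6731 -0.0439] ang 82.31 rms 0.46
plate near c [ 0.5662 -0.0104] ang 71.27 rms 0.07
plate near b c [0.5902 0.0585] ang 70.1 rms 0.07
plate right c [ 0.5949 -0.0395] ang 160.53 rms 0.12
plate left c [0.6238 0.0568] ang 161.1 rms 0.01
plate far c [ 0.6428 -0.0201] ang 70.94 rms 0.18
sq corner [0.68920964 0.07530788]
plate nr [ 0.5605111  -0.02732727] nl [0.5926549  0.06745185] fr [ 0.6315764  -0.05245319] fl [0.66450006 0.04284962]
bed nl [0.5011889  0.11842989] nr [ 0.474924   -0.13601041]
```

View pics/w3e.png

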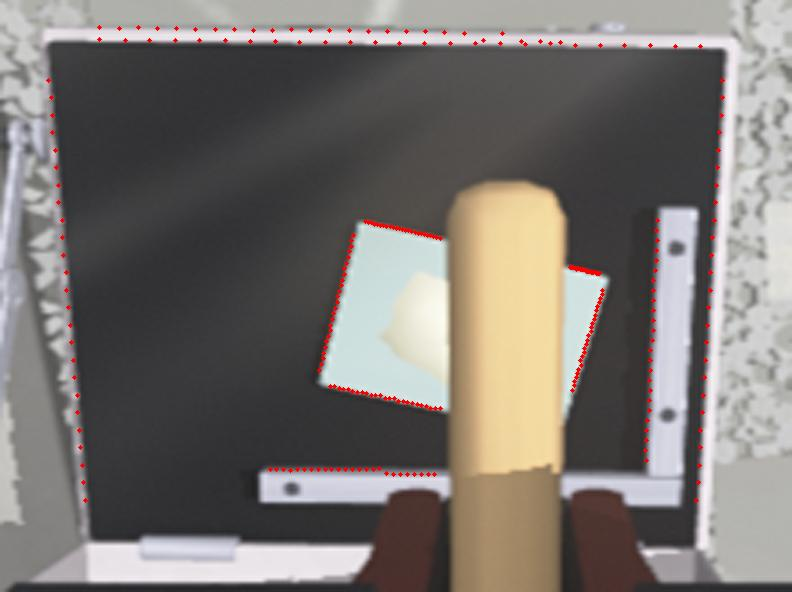

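```bash
cat >> h.py <<'E'
YAW=-5.9
ex=np.array([np.cos(np.radians(YAW)),np.sin(np.radians(YAW))]);ey=np.array([-ex[1],ex[0]])
C=.6773*ex+.146*ey
def S2W(x,y): return C+x*ex/1000+y*ey/1000
def W2S(w): w=np.array(w)[:2]-C; return np.round([w@ex*1000,w@ey*1000],1)
E
python3 -c "
from h import *
print(C)
inc([*S2W(-225,-95),.10],180+YAW)
inc([*S2W(-225,-95),.0565],180+YAW)"
```

```text
[0.68871993 0.07560523]
rv [-0.09  0.02  0.72] t cm [13.321 -3.492 26.953]
rv [-0.09  0.02  0.72] t cm [13.323 -3.485 31.303]
```

Call:
drive_tool:
  increments:
    - [[0,0,0.7],[6,-1,0],0]
    - [[0,0,0.7],[12,-2,2],0]
    - [[0,0,0.7],[13.3,-3.5,7],0]
    - [[0,0,0.7],[13.3,-3.5,13],0]
    - [[0,0,0.7],[13.3,-3.5,19],0]
    - [[0,0,0.7],[13.3,-3.5,25],0]
    - [[0,0,0.7],[13.3,-3.5,27],0]
    - [[0,0,0.7],[13.3,-3.5,27],0]

```text
clock: 7.25
tcp_pos: [0.4541, 0.005, 0.0983]
tool_rot: [0.051, 0.999, -0.001, -0.002]
ft_force: [0.7, 1.2, 0.5]
finger_gap: 0.168
```

```bash
python3 - <<'E'
from h import *
s=status.observe();print(s['clock'],s['tcp_pos'],W2S(s['tcp_pos']),s['ft_force'])
p,d,m=snap('top'); q,d2,m2=snap('side')
a=cv2.resize(p[130:260,270:430],None,fx=4,fy=4,interpolation=cv2.INTER_CUBIC);cv2.imwrite('pics/t4.png',a)
a=cv2.resize(q[170:320,240:440],None,fx=4,fy=4,interpolation=cv2.INTER_CUBIC);cv2.imwrite('pics/s4.png',a)
P=pts(d,m,np.ones(d.shape,bool));
# blade points: z between .08 and .12 near
w=(P[:,2]>.08)&(P[:,2]<.12)&(P[:,0]>.45)&(P[:,0]<.62)&(abs(P[:,1])<.1)
print(w.sum(),P[w].min(0),P[w].max(0),s['tcp_pos'])
inc([*S2W(-225,-95),.0565],180+YAW)
E
```

```text
7.25 [0.4540678  0.00498725 0.09826937] [-226.2  -94.4] [0.68236106 1.21909453 0.54627364]
55 [ 0.5101598  -0.01006511  0.0912643 ] [0.53849802 0.0041389  0.10253424] [0.4540678  0.00498725 0.09826937]
rv [-0.08  0.07  0.08] t cm [ 0.077 -0.049  4.375]
```

View pics/t4.png

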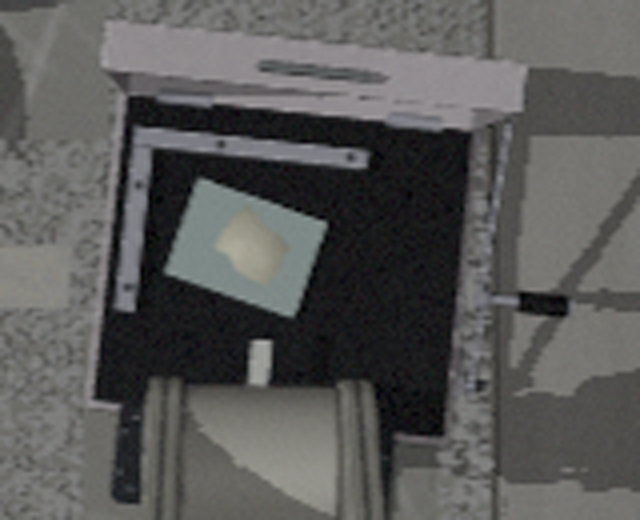

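View pics/s4.png

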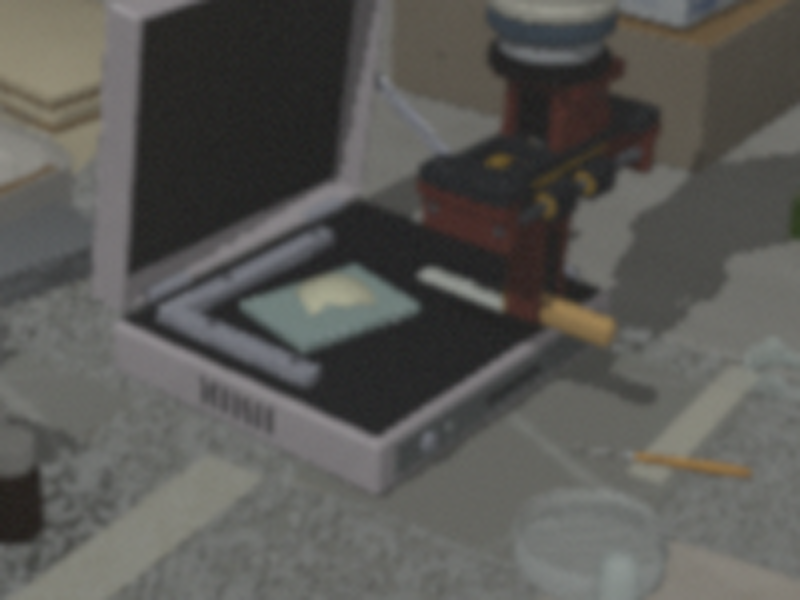

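Call:
drive_tool:
  increments:
    - [[0,0,0],[0,0,2],0]
    - [[0,0,0],[0,0,3.7],0]
    - [[0,0,0],[0,0,4.15],0]
    - [[0,0,0],[0,0,4.15],0]
    - [[0,0,0],[0,0,4.15],0]

```text
clock: 7.98
tcp_pos: [0.4567, 0.0047, 0.0597]
tool_rot: [0.051, 0.999, -0.001, 0.001]
ft_force: [0.5, -0.3, -0.1]
finger_gap: 0.169
```

```bash
python3 - <<'E'
from h import *
s=status.observe();print(s['clock'],s['tcp_pos'],W2S(s['tcp_pos']),s['ft_force'])
q,d2,m2=snap('side')
a=cv2.resize(q[200:280,290:400],None,fx=7,fy=7,interpolation=cv2.INTER_CUBIC);cv2.imwrite('pics/s5.png',a)
E
```

```text
7.975 [0.45671072 0.00469696 0.0596741 ] [-223.5  -94.4] [ 0.47662579 -0.27817163 -0.1283055 ]
```

View pics/s5.png

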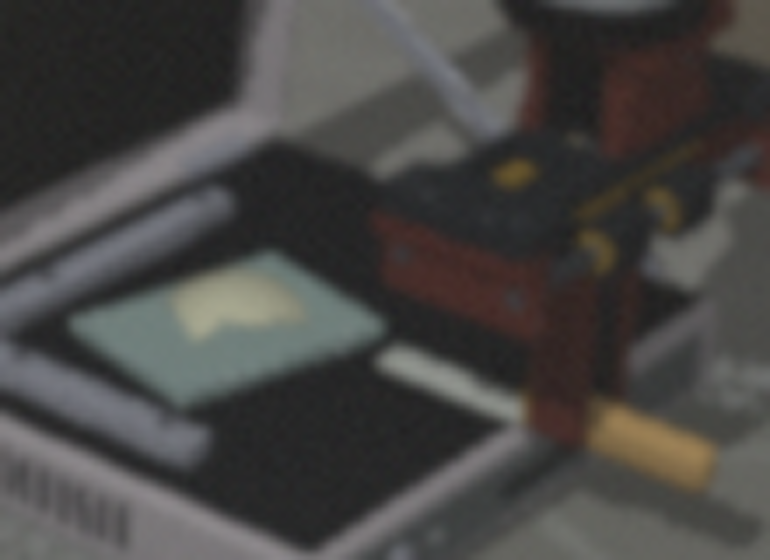

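Call:
drive_tool:
  increments:
    - [[0,0,0],[0,0,0.3],0]
    - [[0,0,0],[0,0,0.3],0]
    - [[0,0,0],[0,0,0.3],0]

```text
clock: 8.4
tcp_pos: [0.4566, 0.0047, 0.0565]
tool_rot: [0.051, 0.999, -0.001, 0.001]
ft_force: [0.6, -0.4, -0.6]
finger_gap: 0.17
```

```bash
python3 - <<'E'
from h import *
for i in range(4):
    s=status.observe();print(s['clock'],s['tcp_pos'],s['ft_force'],R.from_quat(s['tool_rot']).as_matrix()[2]*57.3)
    snap('wrist')
print(W2S(s['tcp_pos']))
E
```

```text
8.4 [0.45658279 0.00465447 0.05654342] [ 0.63736986 -0.35516517 -0.6253726 ] [ -0.15523102  -0.07328422 -57.29974287]
8.45 [0.45657678 0.00464707 0.05653964] [ 0.18034753 -0.84551858 -0.93418216] [ -0.15552088  -0.07268096 -57.29974285]
8.5 [0.4565634  0.00467356 0.05652443] [ 0.37246359 -0.73684858 -0.26632041] [ -0.15316458  -0.07301088 -57.29974878]
8.55 [0.45655333 0.00466528 0.05652802] [ 0.12441752 -0.00562703 -0.33328522] [ -0.15262406  -0.07270484 -57.29975061]
[-223.6  -94.4]
```

Call:
drive_tool:
  increments:
    - [[0,0,0],[-1,0,0],0]
    - [[0,0,0],[-2,0,0],0]
    - [[0,0,0],[-2.4,0,0],0]
    - [[0,0,0],[-2.8,0,0],0]
    - [[0,0,0],[-3.2,0,0],0]
    - [[0,0,0],[-3.6,0,0],0]
    - [[0,0,0],[-4,0,0],0]
    - [[0,0,0],[-4,0,0],0]

```text
clock: 9.6
tcp_pos: [0.4969, 0.0006, 0.0567]
tool_rot: [0.051, 0.999, -0.001, 0.002]
ft_force: [0.3, 0.5, -0.1]
finger_gap: 0.167
```

```bash
cat > look.py <<'E'
from h import *
import sys
s=status.observe();print(s['clock'],s['tcp_pos'],W2S(s['tcp_pos']),s['ft_force'])
p,d,m=snap('top')
np.savez('last_top.npz',p=p,d=d,**m)
a=cv2.resize(p[140:260,280:430],None,fx=5,fy=5,interpolation=cv2.INTER_CUBIC);cv2.imwrite('pics/'+sys.argv[1],a)
E
python3 look.py t6.png
```

```text
9.6 [0.49691683 0.00060392 0.05670883] [-183.1  -94.3] [ 0.31141115  0.45649597 -0.13024167]
```

View pics/t6.png

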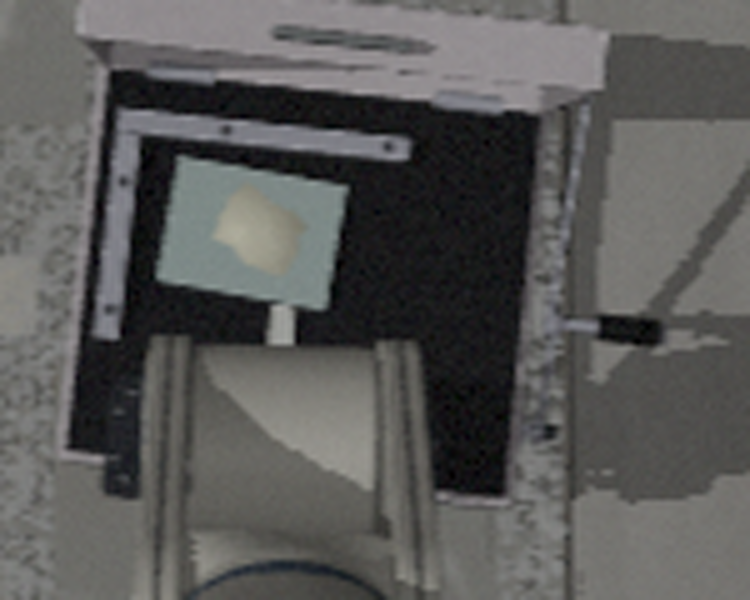

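Call:
drive_tool:
  increments:
    - [[0,0,0],[-0.4,0,0],0]
    - [[0,0,0],[-0.8,0,0],0]
    - [[0,0,0],[-1.1,0,0],0]
    - [[0,0,0],[-1.4,0,0],0]
    - [[0,0,0],[-1.4,0,0],0]

```text
clock: 10.28
tcp_pos: [0.5111, -0.0008, 0.0568]
tool_rot: [0.051, 0.999, -0.001, 0.002]
ft_force: [0.4, 0.4, -0.2]
finger_gap: 0.168
```

```bash
python3 look.py t7.png
```

```text
10.275 [ 0.51108505 -0.00082702  0.05677298] [-168.8  -94.3] [ 0.40882561  0.41466488 -0.19927451]
```

View pics/t7.png

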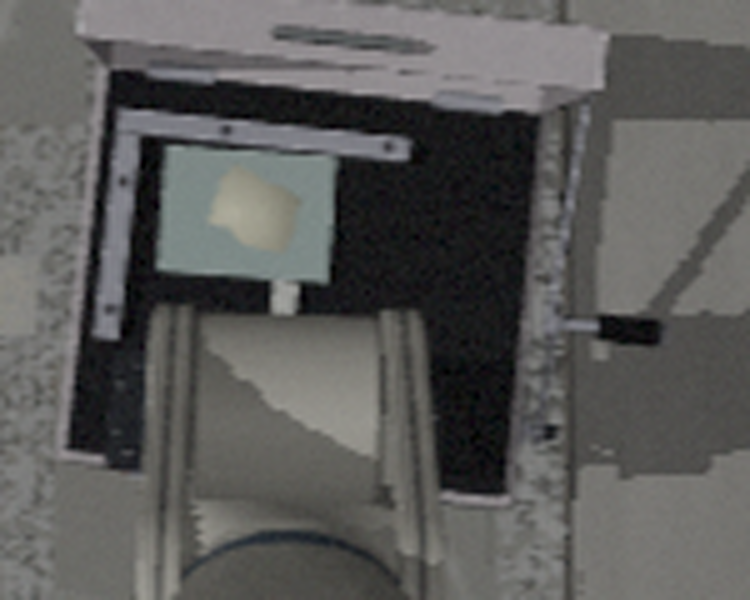

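Call:
drive_tool:
  increments:
    - [[0,0,0],[1.5,0,0],0]
    - [[0,0,0],[1.5,-2,0],0]
    - [[0,0,0],[1.5,-4,0],0]
    - [[0,0,0],[-1,-4,0],0]
    - [[0,0,0],[-4,-4,0],0]
    - [[0,0,0],[-6,-4,0],0]
    - [[0,0,0],[-6.6,-4,0],0]
    - [[0,0,0],[-6.6,-4,0],0]

```text
clock: 11.32
tcp_pos: [0.5715, -0.0471, 0.0568]
tool_rot: [0.051, 0.999, -0.001, 0.001]
ft_force: [0.2, 0.1, -1.5]
finger_gap: 0.169
```

```bash
python3 look.py t8.png
```

```text
11.325 [ 0.57151002 -0.04711601  0.05683779] [-104.  -134.1] [ 0.21721714  0.11210627 -1.45498673]
```

View pics/t8.png

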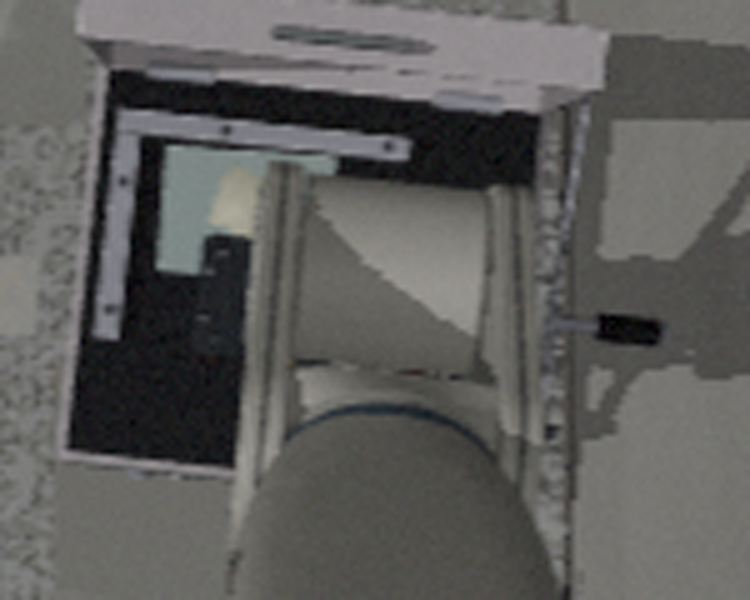

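Call:
drive_tool:
  increments:
    - [[0,0,0],[0,0.5,0],0]
    - [[0,0,0],[0,0.9,0],0]
    - [[0,0,0],[0,1.3,0],0]
    - [[0,0,0],[0,1.6,0],0]
    - [[0,0,0],[0,1.9,0],0]
    - [[0,0,0],[0,1.9,0],0]

```text
clock: 12.12
tcp_pos: [0.5732, -0.0279, 0.0568]
tool_rot: [0.051, 0.999, -0.001, 0.001]
ft_force: [-0.1, -0.3, -1.0]
finger_gap: 0.163
```

```bash
python3 look.py t9.png; python3 - <<'E'
from h import *
q,d2,m2=snap('side')
a=cv2.resize(q[200:280,260:370],None,fx=7,fy=7,interpolation=cv2.INTER_CUBIC);cv2.imwrite('pics/s9.png',a)
E
```

```text
12.125 [ 0.57319479 -0.0279183   0.05680335] [-104.3 -114.9] [-0.12093829 -0.31464888 -0.95978294]
```

View pics/t9.png

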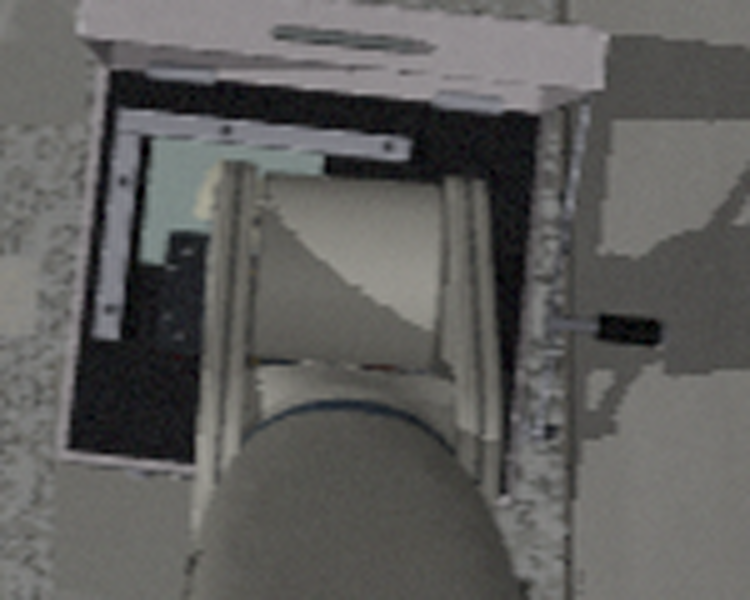

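View pics/s9.png

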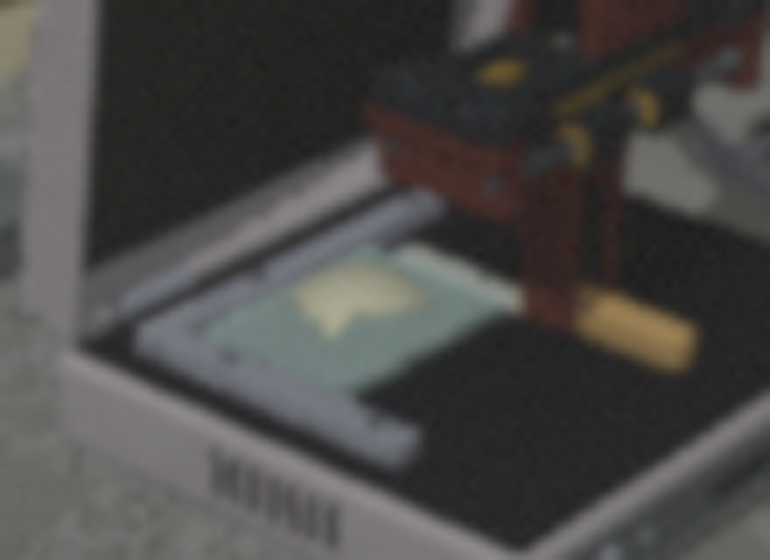

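Call:
drive_tool:
  increments:
    - [[0,0,0],[0,0.2,0],0]
    - [[0,0,0],[0,0.35,0],0]
    - [[0,0,0],[0,0.5,0],0]
    - [[0,0,0],[0,0.5,0],0]

```text
clock: 12.72
tcp_pos: [0.5737, -0.023, 0.0568]
tool_rot: [0.051, 0.999, -0.001, 0.001]
ft_force: [-0.1, -1.0, -0.2]
finger_gap: 0.164
```

Call:
drive_tool:
  increments:
    - [[0,0,0],[0,0.1,0],0]
    - [[0,0,0],[0,0.1,0],0]

```text
clock: 12.98
tcp_pos: [0.5739, -0.0219, 0.0568]
tool_rot: [0.051, 0.999, -0.001, 0.001]
ft_force: [0.0, 0.2, -0.9]
finger_gap: 0.169
```

```bash
python3 look.py t10.png; python3 - <<'E'
from h import *
q,d2,m2=snap('side')
a=cv2.resize(q[200:280,260:370],None,fx=7,fy=7,interpolation=cv2.INTER_CUBIC);cv2.imwrite('pics/s10.png',a)
E
```

```text
12.975 [ 0.57387512 -0.02194383  0.0568277 ] [-104.2 -108.8] [ 0.01346987  0.24214438 -0.8652902 ]
```

View pics/t10.png

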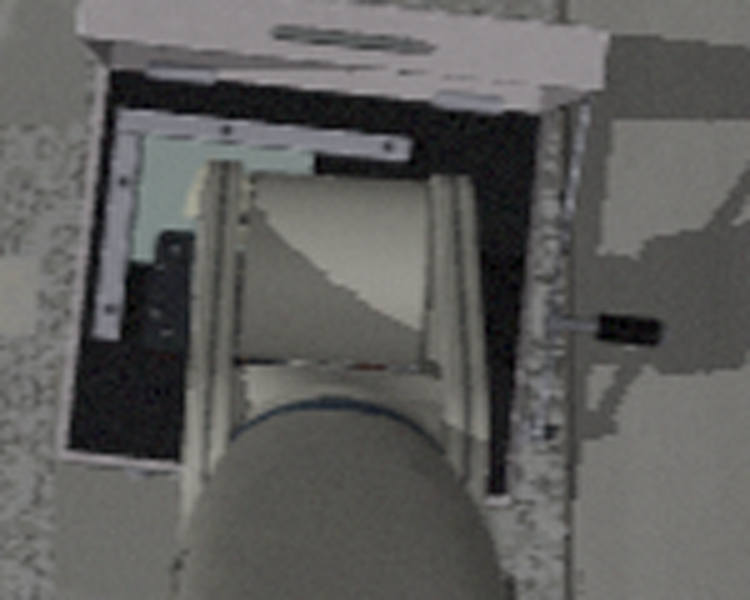

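View pics/s10.png

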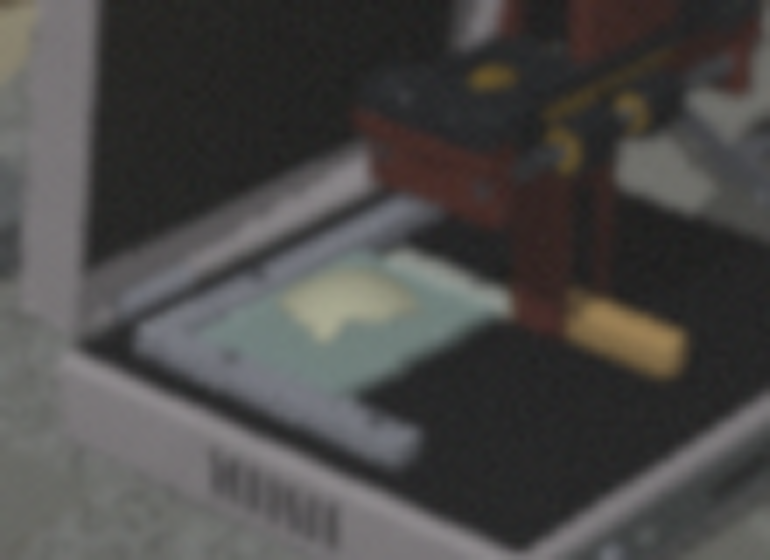

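Call:
drive_tool:
  increments:
    - [[0,0,0],[0,0.1,0],0]
    - [[0,0,0],[0,0.1,0],0]

```text
clock: 13.32
tcp_pos: [0.574, -0.0209, 0.0568]
tool_rot: [0.051, 0.999, -0.001, 0.001]
ft_force: [0.1, -0.2, -0.1]
finger_gap: 0.169
```

Call:
drive_tool:
  increments:
    - [[0,0,0],[0,0.07,0],0]
    - [[0,0,0],[0,0.07,0],0]

```text
clock: 13.58
tcp_pos: [0.574, -0.0202, 0.0568]
tool_rot: [0.051, 0.999, -0.001, 0.001]
ft_force: [-0.8, -0.6, 0.2]
finger_gap: 0.166
```

Call:
drive_tool:
  increments:
    - [[0,0,0],[0,0.07,0],0]
    - [[0,0,0],[0,0.07,0],0]

```text
clock: 13.82
tcp_pos: [0.5741, -0.0198, 0.0568]
tool_rot: [0.051, 0.999, -0.001, 0.001]
ft_force: [-0.9, -3.7, 0.4]
finger_gap: 0.167
```

Call:
drive_tool:
  increments:
    - [[0,0,0],[0,0.07,0],0]
    - [[0,0,0],[0,0.07,0],0]

```text
clock: 14.08
tcp_pos: [0.574, -0.0196, 0.0568]
tool_rot: [0.051, 0.999, -0.001, 0.001]
ft_force: [-1.3, -6.2, -0.1]
finger_gap: 0.167
```

Call:
drive_tool:
  increments:
    - [[0,0,0],[0,-0.3,0],0]
    - [[0,0,0],[0,-1,0],0]
    - [[0,0,0],[3,-1,0],0]
    - [[0,0,0],[7,-1,0],0]
    - [[0,0,0],[8.5,0,0],0]
    - [[0,0,0],[8.5,3,0],0]
    - [[0,0,0],[8.5,5,0],0]
    - [[0,0,0],[8.5,5,0],0]

```text
clock: 15.08
tcp_pos: [0.4957, 0.04, 0.0568]
tool_rot: [0.049, 0.999, -0.001, 0.002]
ft_force: [0.9, -0.1, -0.2]
finger_gap: 0.171
```

```bash
python3 look.py t11.png
```

```text
15.075 [0.49571767 0.04000812 0.05678715] [-188.3  -55.2] [ 0.90125603 -0.10551044 -0.1582669 ]
```

View pics/t11.png

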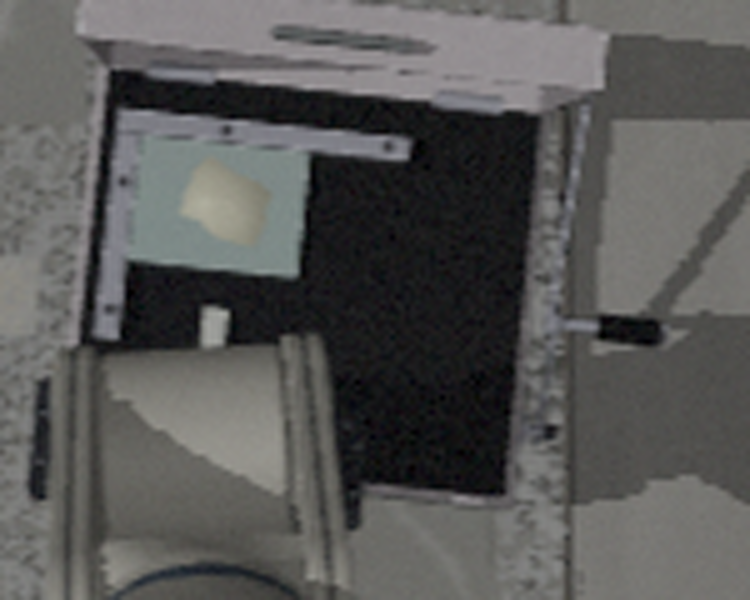

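Call:
drive_tool:
  increments:
    - [[0,0,0],[-0.6,0,0],0]
    - [[0,0,0],[-1.2,0,0],0]
    - [[0,0,0],[-1.8,0,0],0]
    - [[0,0,0],[-2,0,0],0]
    - [[0,0,0],[-2,0,0],0]

```text
clock: 15.75
tcp_pos: [0.5153, 0.0372, 0.0567]
tool_rot: [0.05, 0.999, -0.001, 0.002]
ft_force: [-0.4, -1.2, -0.6]
finger_gap: 0.164
```

Call:
drive_tool:
  increments:
    - [[0,0,0],[-0.1,0,0],0]
    - [[0,0,0],[-0.2,0,0],0]
    - [[0,0,0],[-0.2,0,0],0]

```text
clock: 16.12
tcp_pos: [0.5171, 0.037, 0.0566]
tool_rot: [0.05, 0.999, -0.001, 0.001]
ft_force: [-0.9, 0.3, -0.4]
finger_gap: 0.165
```

```bash
python3 look.py t12.png
```

```text
16.125 [0.51705123 0.03696863 0.05661914] [-166.8  -56.1] [-0.92922321  0.25027525 -0.40828099]
```

View pics/t12.png

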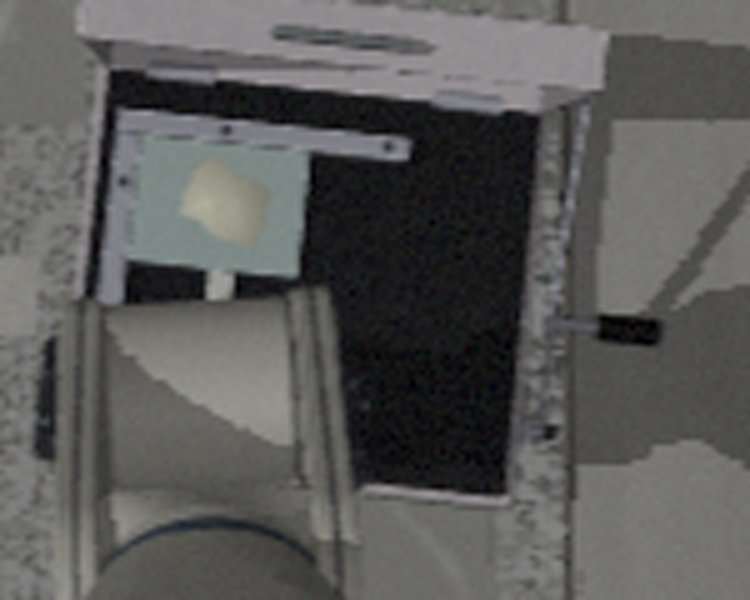

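Call:
drive_tool:
  increments:
    - [[0,0,0],[-0.1,0,0],0]
    - [[0,0,0],[-0.1,0,0],0]

```text
clock: 16.42
tcp_pos: [0.5171, 0.0369, 0.0564]
tool_rot: [0.05, 0.999, -0.001, 0.0]
ft_force: [-4.6, 0.4, 1.5]
finger_gap: 0.168
```

Call:
drive_tool:
  increments:
    - [[0,0,0],[-0.1,0,0],0]
    - [[0,0,0],[-0.1,0,0],0]

```text
clock: 16.68
tcp_pos: [0.5171, 0.0368, 0.0562]
tool_rot: [0.05, 0.999, -0.001, -0.001]
ft_force: [-5.9, 1.5, 2.7]
finger_gap: 0.163
```

Call:
drive_tool:
  increments:
    - [[0,0,0],[-0.08,0,0],0]
    - [[0,0,0],[-0.08,0,0],0]

```text
clock: 16.92
tcp_pos: [0.5171, 0.0368, 0.056]
tool_rot: [0.05, 0.999, -0.001, -0.001]
ft_force: [-5.5, 1.3, 2.7]
finger_gap: 0.166
```

```bash
python3 -c "
from h import *
inc([.595,.13,.37],180+YAW)"
```

```text
rv [-0.14 -0.15  0.19] t cm [ -6.746   9.971 -31.44 ]
```

Call:
drive_tool:
  increments:
    - [[0,0,0],[0.3,0,0],0]
    - [[0,0,0],[3,0,-1],0]
    - [[0,0,0],[4,0,-7],0]
    - [[0,0,0],[4,2,-13],0]
    - [[0,0,0],[3,5,-19],0]
    - [[0,0,0],[0,8,-25],0]
    - [[0,0,0],[-3,10,-31.4],0]
    - [[0,0,0],[-6.7,10,-31.4],0]
    - [[0,0,0],[-6.7,10,-31.4],0]
    - [[0,0,0],[-6.7,10,-31.4],0]

```text
clock: 18.18
tcp_pos: [0.5939, 0.1301, 0.3686]
tool_rot: [0.05, 0.999, -0.001, -0.002]
ft_force: [-0.9, 0.6, -0.8]
finger_gap: 0.167
```

```bash
python3 - <<'E'
from h import *
s=status.observe();print(s['clock'],s['tcp_pos'],s['ft_force'])
p,d,m=snap('wrist','w13.png')
np.savez('w13.npz',p=p,d=d,**m)
cv2.imwrite('pics/w13z.png',cv2.resize(p[80:260,100:320],None,fx=3.6,fy=3.2,interpolation=cv2.INTER_CUBIC))
E
```

```text
18.175 [0.59385223 0.13012882 0.36856904] [-0.88771389  0.56667523 -0.8036104 ]
```

View pics/w13z.png

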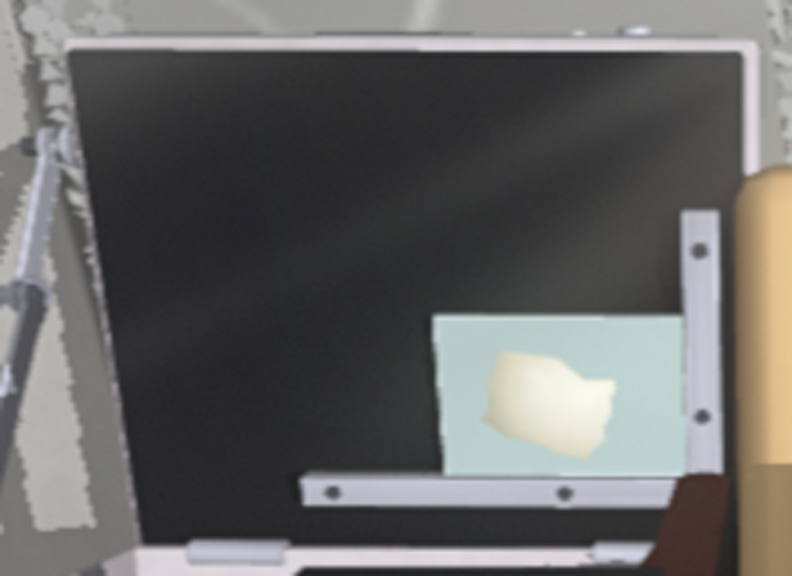

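```bash
sed -e "s/w3.npz/w13.npz/" -e "s/180+x/100+x/;s/75+y/80+y/;s/\[75:260,180:400\]/[80:260,100:320]/;s/q\[0\]-180/q[0]-100/;s/q\[1\]-75/q[1]-80/" -e '/^bn=/,/^print(.bed/d' meas.py > meas2.py
python3 - <<'E'
t=open('meas2.py').read()
a,b=t.split("def X(a,b)")
add='''
bn=L('near black',(80,51),(735,51),(0,1),.05)
br=L('right black',(75,80),(138,520),(1,0),.05)
pn=L('plate near',(440,315),(678,315),(0,1),.056)
pr=L('plate right',(434,325),(442,465),(1,0),.056)
pf=L('plate/arm far',(450,475),(670,475),(0,1),.056)
sl=L('left arm',(682,220),(683,310),(1,0),.06)
sf=L('far arm',(310,476),(430,476),(0,1),.06)
pl=L('plate left/arm',(684,325),(686,465),(1,0),.056)
'''
b="def X(a,b)"+b.replace("cv2.imwrite('pics/w3e","for a,n in((X(pn,pr),'nr'),(X(pn,pl),'nl'),(X(pf,pr),'fr'),(X(sl,sf),'corner'),(X(pf,pl),'fl')): print(n,W2S(a))\ncv2.imwrite('pics/w13e")
open('meas2.py','w').write(a+add+b)
E
python3 meas2.py
```

```text
Traceback (most recent call last):
ValueError: not enough values to unpack (expected 2, got 1)
```

```bash
python3 - <<'E'
t=open('meas2.py').read()
add='''
def X(a,b):
    A=np.array([a[1],-b[1]]).T;t=np.linalg.solve(A,b[0]-a[0]);return a[0]+a[1]*t[0]
bn=L('near black',(80,51),(735,51),(0,1),.05)
br=L('right black',(75,80),(138,520),(1,0),.05)
pn=L('plate near',(440,315),(678,315),(0,1),.056)
pr=L('plate right',(434,325),(442,465),(1,0),.056)
pf=L('plate/arm far',(450,475),(670,475),(0,1),.056)
sl=L('left arm',(682,220),(683,310),(1,0),.06)
sf=L('far arm',(310,476),(430,476),(0,1),.06)
pl=L('plate left/arm',(684,325),(686,465),(1,0),.056)
for a,n in((X(pn,pr),'nr'),(X(pn,pl),'nl'),(X(pf,pr),'fr'),(X(sl,sf),'corner'),(X(pf,pl),'fl')): print(n,W2S(a))
cv2.imwrite('pics/w13e.png',vis)
'''
i=t.find("def X"); t=(t[:i] if i>0 else t.split("cv2.imwrite")[0])
open('meas2.py','w').write(t+add)
E
python3 meas2.py
```

```text
near black c [0.4893 0.0108] ang 84.23 rms 0.06
right black c [ 0.584  -0.1471] ang 174.18 rms 0.14
plate near c [0.6062 0.0433] ang 84.07 rms 0.07
plate right c [ 0.6394 -0.0199] ang 174.41 rms 0.17
plate/arm far c [0.6814 0.0277] ang 86.25 rms 0.32
left arm c [0.5853 0.0862] ang 174.43 rms 0.1
far arm c [ 0.6706 -0.0491] ang 83.71 rms 0.16
plate left/arm c [0.6462 0.0785] ang 174.79 rms 0.42
nr [ -78.8 -100.3]
nl [-78.7  -1.9]
fr [ -0.4 -99.9]
corner [-4.4  0.5]
fl [-4.1 -1. ]
```

View pics/w13e.png

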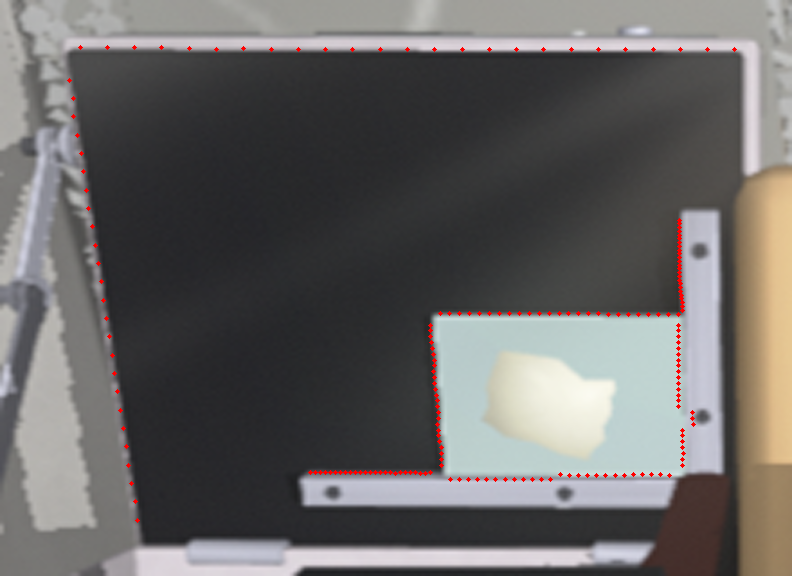

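```bash
python3 -c "
from h import *
inc([.475,.295,.05],172)"
```

```text
rv [-0.19 -0.27  2.29] t cm [13.272 15.335 31.847]
```

Call:
drive_tool:
  increments:
    - [[0,0,0],[4,4,0],0]
    - [[0,0,2.3],[8,8,2],0]
    - [[0,0,2.3],[12,12,5],0]
    - [[-0.2,-0.3,2.3],[13.3,15.3,11],0]
    - [[-0.2,-0.3,2.3],[13.3,15.3,17],0]
    - [[-0.2,-0.3,2.3],[13.3,15.3,23],0]
    - [[-0.2,-0.3,2.3],[13.3,15.3,29],0]
    - [[-0.2,-0.3,2.3],[13.3,15.3,31.8],0]
    - [[-0.2,-0.3,2.3],[13.3,15.3,31.8],0]

```text
clock: 19.35
tcp_pos: [0.4719, 0.2931, 0.0482]
tool_rot: [0.07, 0.998, -0.002, -0.002]
ft_force: [-0.2, -0.3, -0.0]
finger_gap: 0.168
```

```bash
python3 - <<'E'
from h import *
s=status.observe();print(s['clock'],s['tcp_pos'],s['ft_force'])
p,d,m=snap('side'); cv2.imwrite('pics/s14.png',cv2.resize(p[270:390,200:380],None,fx=4,fy=4,interpolation=cv2.INTER_CUBIC))
E
```

```text
19.35 [0.47192872 0.29305434 0.04820079] [-0.15499476 -0.3352733  -0.01383311]
```

View pics/s14.png

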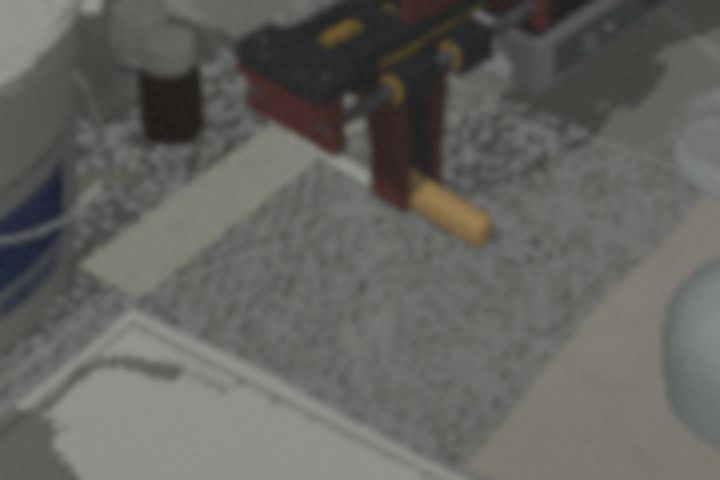

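Call:
drive_tool:
  increments:
    - [[0,0,0],[0,0,2],0]
    - [[0,0,0],[0,0,3.5],0]
    - [[0,0,0],[0,0,4],0]
    - [[0,0,0],[0,0,4.2],0]
    - [[0,0,0],[0,0,4.2],0]

```text
clock: 20.02
tcp_pos: [0.4735, 0.294, 0.0081]
tool_rot: [0.07, 0.998, -0.001, -0.001]
ft_force: [0.2, 0.0, -0.5]
finger_gap: 0.167
```

Call:
drive_tool:
  increments:
    - [[0,0,0],[0,0,0.2],0]
    - [[0,0,0],[0,0,0.25],0]
    - [[0,0,0],[0,0,0.25],0]

```text
clock: 20.4
tcp_pos: [0.4737, 0.2941, 0.0057]
tool_rot: [0.07, 0.998, -0.0, -0.001]
ft_force: [-0.2, 1.0, 0.4]
finger_gap: 0.171
```

Call:
drive_tool:
  increments:
    - [[0,0,0],[0,0,0],0.4]
    - [[0,0,0],[0,0,0],0.5]
    - [[0,0,0],[0,0,0],0.5]
    - [[0,0,0],[0,0,0],0.5]
    - [[0,0,0],[0,0,-3],0.5]
    - [[0,0,0],[0,0,-8],0.5]
    - [[0,0,0],[0,0,-14],0.5]
    - [[0,0,0],[0,0,-20],0.5]
    - [[0,0,0],[0,0,-20],0.5]

```text
clock: 21.52
tcp_pos: [0.4765, 0.2958, 0.2107]
tool_rot: [0.07, 0.998, 0.002, 0.003]
ft_force: [0.0, -0.6, -0.2]
finger_gap: 0.499
```

```bash
python3 - <<'E'
from h import *
s=status.observe();print(s['clock'],s['tcp_pos'],s['joint_pos'],s['ft_force'])
p,d,m=snap('wrist','w15.png')
k=finder.outline_of('spatula','wrist')[0];print(k['conf']);ana(pts(d,m,k['region']))
E
```

```text
21.525 [0.47651435 0.2957855  0.21074208] [ 5.34391874e-01  3.40582268e-01  1.78898614e+00 -1.93690590e-04
  1.00373248e+00 -8.96288432e-01] [ 0.00581677 -0.56702607 -0.18960737]
0.58
yaw -8.079225051519025
-0.063 [0.4186 0.3005] n [-0.0066  0.0072] z 0.0141
-0.053 [0.4285 0.2993] n [-0.0063  0.0073] z 0.0145
-0.043 [0.4384 0.2978] n [-0.0064  0.0073] z 0.0145
-0.033 [0.4483 0.2964] n [-0.0064  0.0074] z 0.0145
-0.023 [0.4582 0.295 ] n [-0.0065  0.0074] z 0.0145
-0.013 [0.4681 0.2936] n [-0.0065  0.0074] z 0.0146
-0.003 [0.478  0.2922] n [-0.0066  0.0075] z 0.0146
0.007 [0.488  0.2915] n [-0.0066  0.0088] z 0.0198
0.017 [0.4978 0.2893] n [-0.0058  0.0066] z 0.0008
0.027 [0.5077 0.2879] n [-0.0059  0.0066] z 0.0008
0.037 [0.5176 0.2865] n [-0.0059  0.0066] z 0.0009
0.047 [0.5275 0.2851] n [-0.006   0.0067] z 0.0008
0.057 [0.5374 0.2837] n [-0.006   0.0067] z 0.001
0.067 [0.5473 0.2822] n [-0.0061  0.0067] z 0.0009
0.077 [0.5572 0.2808] n [-0.0061  0.0067] z 0.0009
```

View pics/w15.png

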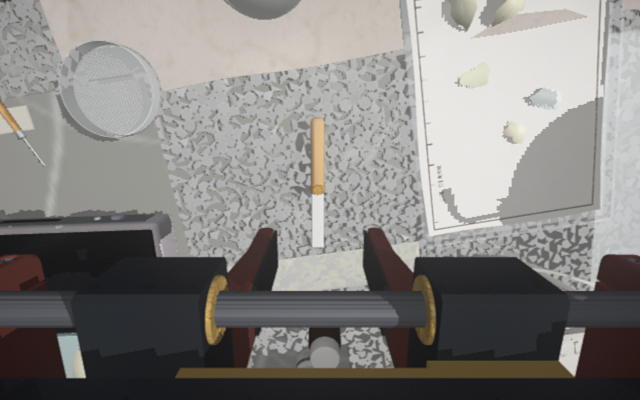

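```bash
cat > sim.py <<'E'
import numpy as np
from scipy.optimize import brentq
P=np.array([-73,38.]);H=np.array([112,54.]);K0=P+[62,33];L=167.0
A0=K0+L*np.array([62,33])/np.hypot(62,33)
def A(th):
    c,s=np.cos(th),np.sin(th);v=A0-H;return H+[c*v[0]-s*v[1],s*v[0]+c*v[1]]
t0=np.arctan2(33,62)
prev=0
rows=[]
for d in range(28,172,6):
    a=np.radians(d);K=P+70.2*np.array([np.cos(a),np.sin(a)])
    g=[np.hypot(*(A(t)-K))-L for t in np.linspace(0,1.5,601)]
    z=[t for t,x,y in zip(np.linspace(0,1.5,601),g[:-1],g[1:]) if x*y<=0]
    phi=np.radians(83)-(z[0] if z else 0)
    f=H+226*np.array([-np.cos(phi),np.sin(phi)])
    print(d,np.round(K-P),np.round(z,3),'front',np.round(f))
E
python3 sim.py
```

```text
28 [62. 33.] [0.] front [ 84. 278.]
34 [58. 39.] [0.008] front [ 83. 278.]
40 [54. 45.] [0.028] front [ 78. 277.]
46 [49. 50.] [0.058] front [ 72. 276.]
52 [43. 55.] [0.098] front [ 63. 275.]
58 [37. 60.] [0.148] front [ 52. 272.]
64 [31. 63.] [0.202] front [ 40. 268.]
70 [24. 66.] [0.262] front [ 27. 263.]
76 [17. 68.] [0.325] front [ 14. 258.]
82 [10. 70.] [0.392] front [  1. 251.]
88 [ 2. 70.] [0.462] front [-13. 242.]
94 [-5. 70.] [0.535] front [-26. 233.]
100 [-12.  69.] [0.61] front [-39. 222.]
106 [-19.  67.] [0.685] front [-51. 210.]
112 [-26.  65.] [0.763] front [-63. 197.]
118 [-33.  62.] [0.84] front [-73. 183.]
124 [-39.  58.] [0.918] front [-83. 168.]
130 [-45.  54.] [0.992] front [-91. 154.]
136 [-50.  49.] [1.07] front [-98. 138.]
142 [-55.  43.] [1.145] front [-104.  122.]
148 [-60.  37.] [1.218] front [-108.  106.]
154 [-63.  31.] [1.288] front [-111.   90.]
160 [-66.  24.] [1.352] front [-113.   76.]
166 [-68.  17.] [1.412] front [-114.   62.]
```

```bash
python3 - <<'E'
from h import *
p,d,m=snap('top')
for o in finder.outline_of('knee_grip','top')[:2]:
    P=pts(d,m,o['region']);w=P[:,2]>.05;print(o['conf'],o['location'],np.round(np.median(P[w],0),4))
g=p[190:225,385:425].max(2);vis=p[190:225,380:430]
print(S2W(-86,-292.5), pix(m,[*S2W(-86,-292.5),.071]))
cv2.imwrite('pics/k.png',cv2.resize(vis,None,fx=12,fy=12,interpolation=cv2.INTER_CUBIC))
inc([*S2W(-86,-292.5),.20],90+YAW)
E
```

```text
0.53 [391.8, 205.0] [ 0.5717 -0.1712  0.0786]
[ 0.57310867 -0.20650519] [[405.89768363 203.66345813]]
rv [-2.800e-01 -2.000e-02  8.788e+01] t cm [-16.909 -48.12    0.489]
```

View pics/k.png

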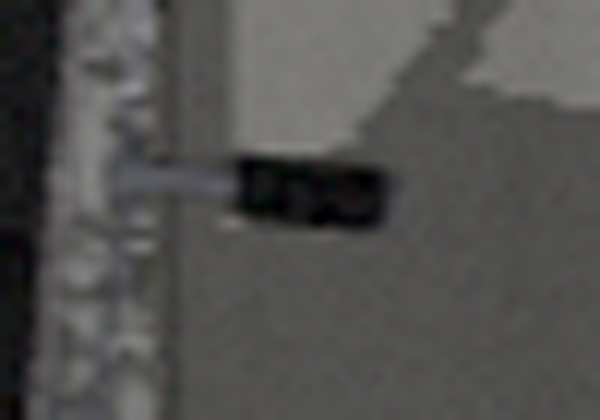

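Call:
drive_tool:
  increments:
    - [[0,0,8],[0,-4,-4],0.5]
    - [[0,0,18],[-1,-9,-7],0.5]
    - [[0,0,28],[-3,-14,-7],0.5]
    - [[0,0,38],[-5,-19,-7],0.5]
    - [[0,0,48],[-7,-24,-7],0.5]
    - [[0,0,58],[-9,-29,-7],0.5]
    - [[0,0,68],[-11,-34,-7],0.5]
    - [[0,0,78],[-13,-39,-6],0.5]
    - [[0,0,88],[-15,-44,-4],0.5]
    - [[0,0,88],[-16.9,-48.1,0],0.5]

```text
clock: 22.98
tcp_pos: [0.5734, -0.2085, 0.2033]
tool_rot: [0.744, 0.668, -0.002, -0.0]
ft_force: [0.8, -0.1, 0.0]
finger_gap: 0.502
```

Call:
drive_tool:
  increments:
    - [[0,0,0],[0,0,0],0.5]
    - [[0,0,0],[0,0,0],0.5]

```text
clock: 23.22
tcp_pos: [0.5726, -0.2079, 0.2017]
tool_rot: [0.744, 0.668, -0.003, -0.002]
ft_force: [0.4, -0.4, 0.4]
finger_gap: 0.503
```

```bash
python3 - <<'E'
from h import *
s=status.observe();print(s['clock'],s['tcp_pos'],W2S(s['tcp_pos']),s['joint_pos'])
p,d,m=snap('wrist','w16.png')
for o in finder.outline_of('knee_grip','wrist')[:2]:
    P=pts(d,m,o['region']);print(o['conf'],o['location'],np.round(np.median(P,0),4))
print(pix(m,[*S2W(-86,-292.5),.071]))
np.savez('w16.npz',p=p,d=d,**m)
E
```

```text
23.225 [ 0.57255649 -0.20791814  0.20171071] [ -86.4 -294. ] [-0.36622813  0.42667692  1.6785246  -0.00373854  1.04225279 -0.25596912]
0.9 [324.3, 145.8] [ 0.5778 -0.1703  0.0795]
[[320.56510066 189.58965495]]
```

View pics/w16.png

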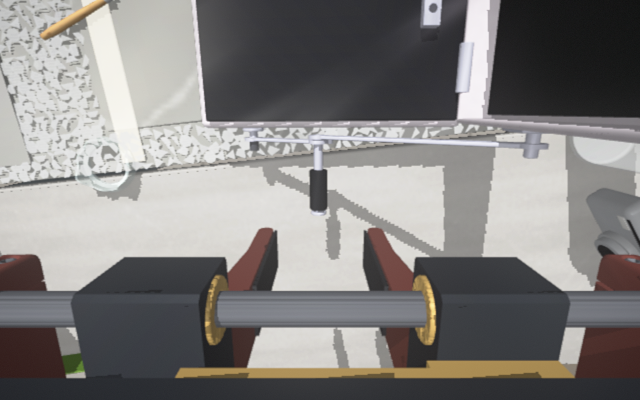

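```bash
python3 -c "
from h import *
inc([*S2W(-88,-292.5),.053],90+YAW)"
```

```text
rv [-0.18  0.15 -0.21] t cm [ 0.125 -0.2   15.063]
```

Call:
drive_tool:
  increments:
    - [[-0.2,0.1,-0.2],[0.1,-0.2,5],0.5]
    - [[-0.2,0.1,-0.2],[0.1,-0.2,10],0.5]
    - [[-0.2,0.1,-0.2],[0.1,-0.2,13],0.5]
    - [[-0.2,0.1,-0.2],[0.1,-0.2,13],0.5]
    - [[-0.2,0.1,-0.2],[0.1,-0.2,13],0.5]

```text
clock: 23.95
tcp_pos: [0.5724, -0.2062, 0.0755]
tool_rot: [0.742, 0.67, 0.0, 0.002]
ft_force: [0.9, 0.2, 1.3]
finger_gap: 0.501
```

```bash
python3 -c "
from h import *
s=status.observe();print(s['tcp_pos'],W2S(s['tcp_pos']))
inc([*S2W(-88,-292.5),.053],90+YAW)
p,d,m=snap('wrist','w17.png')"
```

```text
[ 0.57244296 -0.20621842  0.07552324] [ -86.7 -292.3]
rv [0.16 0.09 0.04] t cm [-0.018 -0.137  2.252]
```

View pics/w17.png

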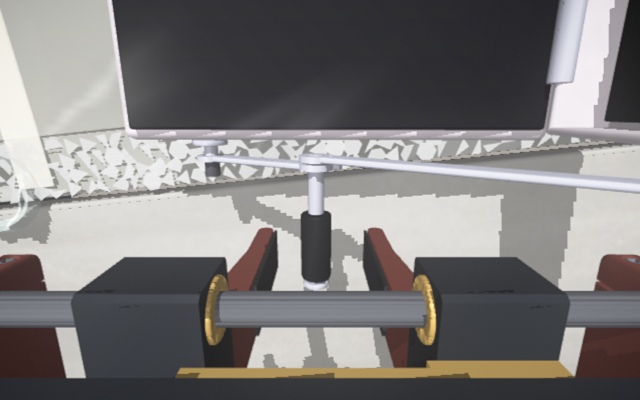

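Call:
drive_tool:
  increments:
    - [[0,0,0],[0,-0.15,1.2],0.5]
    - [[0,0,0],[0,-0.15,2.2],0.5]
    - [[0,0,0],[0,-0.15,2.2],0.5]

```text
clock: 24.38
tcp_pos: [0.5705, -0.2061, 0.0529]
tool_rot: [0.742, 0.67, 0.0, 0.001]
ft_force: [-0.2, 0.2, 0.3]
finger_gap: 0.5
```

Call:
drive_tool:
  increments:
    - [[0,0,0],[0,0,0],0]
    - [[0,0,0],[0,0,0],0]
    - [[0,0,0],[0,0,0],0]
    - [[0,0,0],[0,0,0],0]
    - [[0,0,0],[0,0,0],0]
    - [[0,0,0],[0,0,0],0]
  squeeze: 40

```text
clock: 25.12
tcp_pos: [0.5703, -0.2062, 0.053]
tool_rot: [0.742, 0.67, 0.0, 0.001]
ft_force: [-2.3, -0.6, 3.0]
finger_gap: 0.172
```

```bash
python3 -c "
from h import *
s=status.observe();print(s['clock'],s['tcp_pos'],W2S(s['tcp_pos']),s['ft_force'],s['finger_gap']*88, R.from_quat(s['tool_rot']).as_matrix())
p,d,m=snap('wrist','w18.png')"
```

```text
25.125 [ 0.57033708 -0.2061922   0.05302416] [ -88.8 -292.5] [-2.30488137 -0.61547026  2.9684206 ] 15.141589145903426 [[ 0.10240071  0.99474209  0.001507  ]
 [ 0.9947424  -0.10239855 -0.00144797]
 [-0.00128604  0.00164735 -0.99999782]]
```

View pics/w18.png

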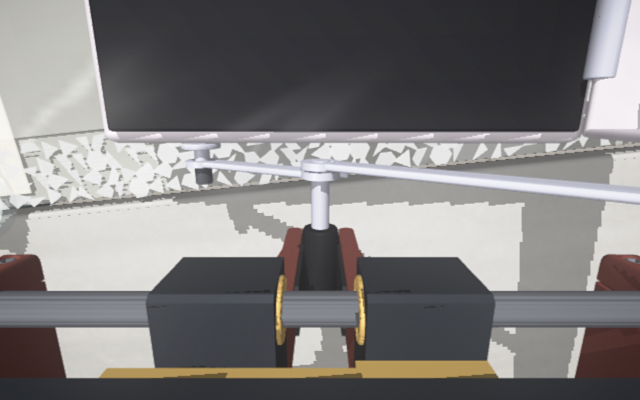

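Call:
drive_tool:
  increments:
    - [[0,0,0],[0,-0.2,-0.3],0]
    - [[0,0,0],[0,-0.38,-0.63],0]
    - [[0,0,0],[0,-0.6,-0.92],0]
    - [[0,0,0],[0,-0.82,-1.21],0]
    - [[0,0,0],[0,-1.32,-1.75],0]
    - [[0,0,0],[0,-1.88,-2.23],0]
    - [[0,0,0],[0,-1.88,-2.23],0]

```text
clock: 26.05
tcp_pos: [0.551, -0.2042, 0.0757]
tool_rot: [0.742, 0.67, -0.0, 0.001]
ft_force: [-0.4, -0.5, -0.7]
finger_gap: 0.171
```

```bash
python3 -c "
from h import *
s=status.observe();print(s['clock'],s['tcp_pos'],W2S(s['tcp_pos']),s['ft_force'],s['finger_gap']*88)
p,d,m=snap('side','s19.png')"
```

```text
26.05 [ 0.55101212 -0.20418973  0.0757086 ] [-108.2 -292.5] [-0.35988573 -0.45448461 -0.67915224] 15.061598058468185
```

View pics/s19.png

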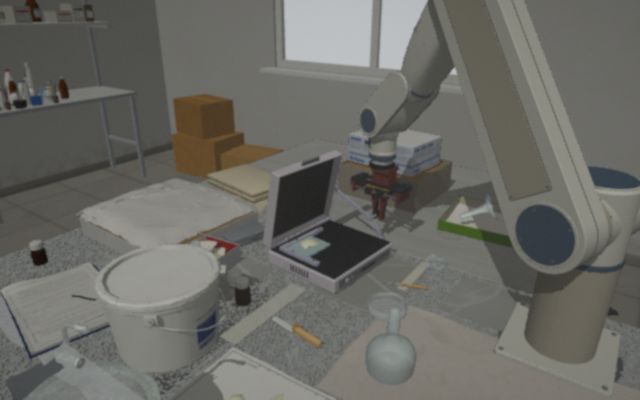

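Call:
drive_tool:
  increments:
    - [[0,0,0],[0,-0.54,-0.38],0]
    - [[0,0,0],[0,-1.18,-0.74],0]
    - [[0,0,0],[0,-1.86,-1.03],0]
    - [[0,0,0],[0,-2.56,-1.24],0]
    - [[0,0,0],[0,-3.28,-1.38],0]
    - [[0,0,0],[0,-4.02,-1.45],0]
    - [[0,0,0],[0,-4.75,-1.43],0]
    - [[0,0,0],[0,-5.48,-1.34],0]
    - [[0,0,0],[0,-6.19,-1.18],0]

```text
clock: 27.22
tcp_pos: [0.489, -0.1977, 0.0871]
tool_rot: [0.742, 0.67, -0.0, 0.001]
ft_force: [-0.4, 0.9, -3.4]
finger_gap: 0.174
```

```bash
python3 -c "
from h import *
s=status.observe();print(s['clock'],s['tcp_pos'],W2S(s['tcp_pos']),s['ft_force'],s['finger_gap']*88)
p,d,m=snap('side');cv2.imwrite('pics/s20.png',cv2.resize(p[100:300,220:460],None,fx=3,fy=3))
s=status.observe();print(s['clock'],s['tcp_pos'],W2S(s['tcp_pos']),s['ft_force'])"
```

```text
27.225 [ 0.48903872 -0.19773233  0.08709026] [-170.5 -292.4] [-0.37724523  0.89217684 -3.35379552] 15.316588657410644
27.275 [ 0.48769362 -0.19746871  0.08666491] [-171.9 -292.3] [-3.69474283 -3.17123579 -0.80629308]
```

View pics/s20.png

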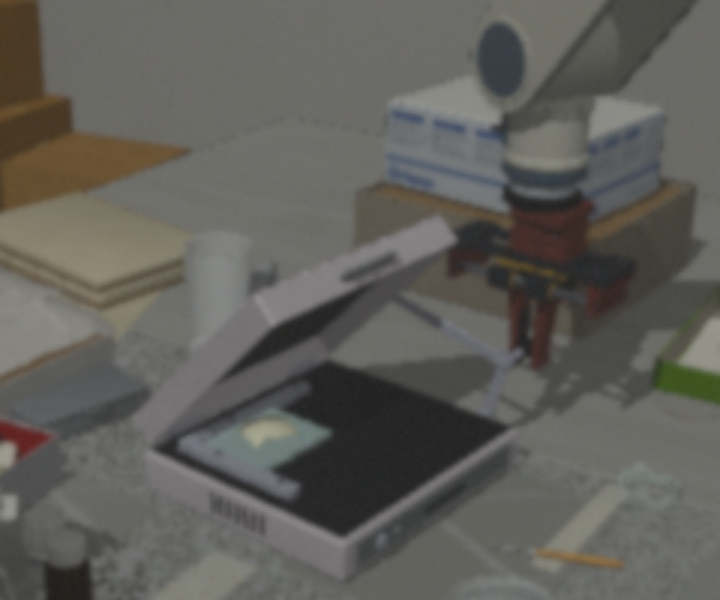

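Call:
drive_tool:
  increments:
    - [[0,0,0],[0,-0.63,0.21],0]
    - [[0,0,0],[0,-1.29,0.53],0]
    - [[0,0,0],[0,-1.92,0.92],0]
    - [[0,0,0],[0,-2.5,1.37],0]
    - [[0,0,0],[0,-3.02,1.88],0]
    - [[0,0,0],[0,-3.5,2.45],0]
    - [[0,0,0],[0,-3.91,3.05],0]
    - [[0,0,0],[0,-4.25,3.7],0]
    - [[0,0,0],[0,-4.25,3.7],0]

```text
clock: 28.4
tcp_pos: [0.4455, -0.1932, 0.0492]
tool_rot: [0.742, 0.67, -0.001, 0.0]
ft_force: [3.9, 0.5, -7.0]
finger_gap: 0.17
```

```bash
python3 -c "
from h import *
s=status.observe();print(s['clock'],s['tcp_pos'],W2S(s['tcp_pos']),s['ft_force'],s['finger_gap']*88)
p,d,m=snap('side');cv2.imwrite('pics/s21.png',cv2.resize(p[100:300,220:460],None,fx=3,fy=3))
s=status.observe();print(s['clock'],s['tcp_pos'],W2S(s['tcp_pos']),s['ft_force'])"
```

```text
28.4 [ 0.44545227 -0.19316131  0.04921175] [-214.4 -292.3] [ 3.93837095  0.49296316 -7.01383398] 14.993193863877405
28.45 [ 0.44552489 -0.19316086  0.04940881] [-214.3 -292.3] [ 3.69463787  0.98303963 -7.74409767]
```

View pics/s21.png

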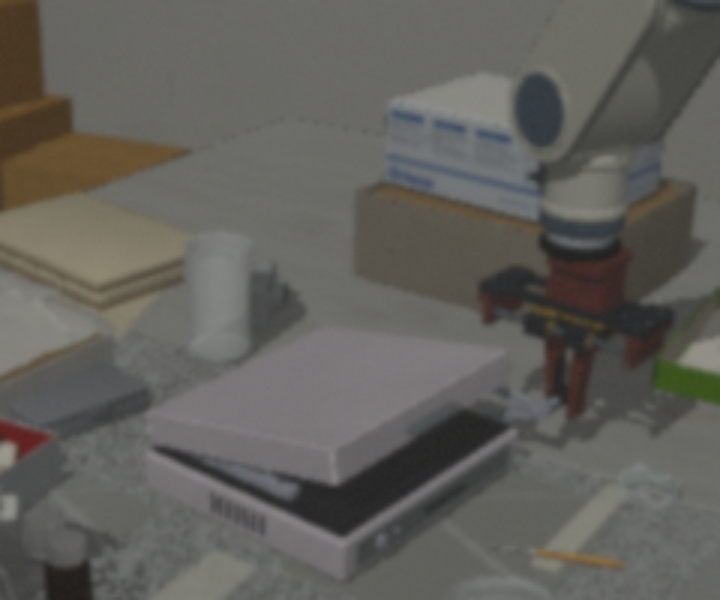

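Call:
drive_tool:
  increments:
    - [[0,0,0],[0,-0.2,0.42],0]
    - [[0,0,0],[0,-0.36,0.89],0]
    - [[0,0,0],[0,-0.49,1.36],0]
    - [[0,0,0],[0,-0.55,1.74],0]
    - [[0,0,0],[0,-0.55,1.8],0]
    - [[0,0,0],[0,-0.55,1.8],0]
    - [[0,0,0],[0,-0.55,1.8],0]

```text
clock: 29.32
tcp_pos: [0.4402, -0.1927, 0.0316]
tool_rot: [0.742, 0.67, -0.0, 0.0]
ft_force: [3.2, 1.5, -1.5]
finger_gap: 0.176
```

```bash
python3 -c "
from h import *
s=status.observe();print(s['clock'],s['tcp_pos'],W2S(s['tcp_pos']),s['ft_force'],s['finger_gap']*88)
p,d,m=snap('side');cv2.imwrite('pics/s22.png',cv2.resize(p[200:300,260:430],None,fx=4.5,fy=4.5,interpolation=2))
s=status.observe();print(s['clock'],s['tcp_pos'],W2S(s['tcp_pos']),s['ft_force'])"
```

```text
29.325 [ 0.44015792 -0.19271876  0.03163218] [-219.7 -292.5] [ 3.20051043  1.45145791 -1.48697666] 15.468610558617588
29.375 [ 0.44016805 -0.1927136   0.03163396] [-219.7 -292.4] [ 4.13934725  0.5923515  -1.35998382]
```

View pics/s22.png

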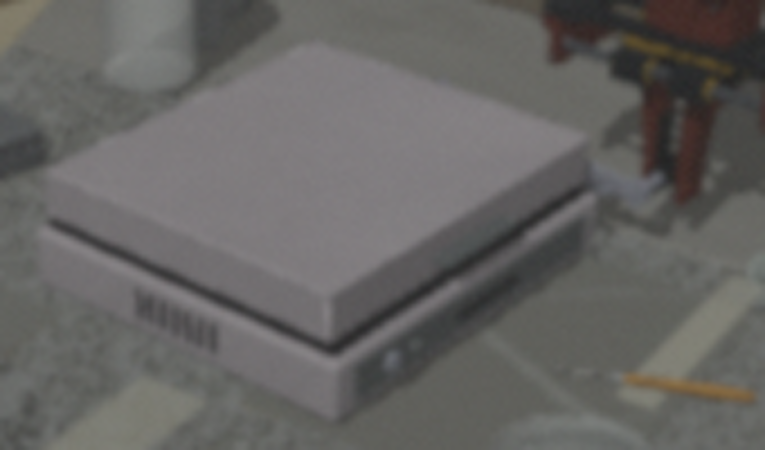

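Call:
drive_tool:
  increments:
    - [[0,0,0],[0,0,0.15],0]
    - [[0,0,0],[0,0,0.15],0]
    - [[0,0,0],[0,0,0.15],0]

```text
clock: 29.75
tcp_pos: [0.4402, -0.1928, 0.0305]
tool_rot: [0.742, 0.67, -0.0, 0.0]
ft_force: [1.3, 1.4, 6.1]
finger_gap: 0.174
```

Call:
drive_tool:
  increments:
    - [[0,0,0],[0,0,0.15],0]
    - [[0,0,0],[0,0,0.15],0]
    - [[0,0,0],[0,0,0.15],0]

```text
clock: 30.12
tcp_pos: [0.4402, -0.1928, 0.0297]
tool_rot: [0.742, 0.67, -0.0, 0.0]
ft_force: [0.5, 1.9, 10.4]
finger_gap: 0.173
```

Call:
drive_tool:
  increments:
    - [[0,0,0],[0,0,-0.1],0]
    - [[0,0,0],[0,0,-0.1],0.3]
    - [[0,0,0],[0,0,-0.1],0.5]
    - [[0,0,0],[0,0,-0.1],0.5]
    - [[0,0,0],[0,0,-0.1],0.5]
    - [[0,0,0],[0,0,-3],0.5]
    - [[0,0,0],[0,0,-8],0.5]
    - [[0,0,0],[0,0,-14],0.5]
    - [[0,0,0],[0,0,-20],0.5]
    - [[0,0,0],[0,0,-20],0.5]

```text
clock: 31.38
tcp_pos: [0.4428, -0.1938, 0.2341]
tool_rot: [0.742, 0.67, 0.001, 0.005]
ft_force: [0.6, 0.5, -0.2]
finger_gap: 0.5
```

```bash
python3 - <<'E'
from h import *
s=status.observe();print(s['clock'],s['tcp_pos'],s['ft_force'],s['finger_gap']*88)
p,d,m=snap('side','s23.png')
q,d2,m2=snap('top');cv2.imwrite('pics/t23.png',cv2.resize(q[120:300,200:430],None,fx=3.4,fy=3.3,interpolation=2))
for y in (-200,-105,0):
  for x in (-170,-80,10):
    u=np.round(pix(m2,[*S2W(x,y),.086])[0]).astype(int);mask=np.zeros(d2.shape,bool);mask[u[1]-2:u[1]+3,u[0]-2:u[0]+3]=1
    print(x,y,np.round(np.median(pts(d2,m2,mask),0)[2],4))
E
```

```text
31.375 [ 0.44278353 -0.19379114  0.23414722] [ 0.5545695   0.45305726 -0.15633326] 43.99976633935122
-170 -200 0.0869
-80 -200 0.086
10 -200 0.0849
-170 -105 0.0879
-80 -105 0.0853
10 -105 0.0859
-170 0 0.0865
-80 0 0.0855
10 0 0.0843
```

View pics/t23.png

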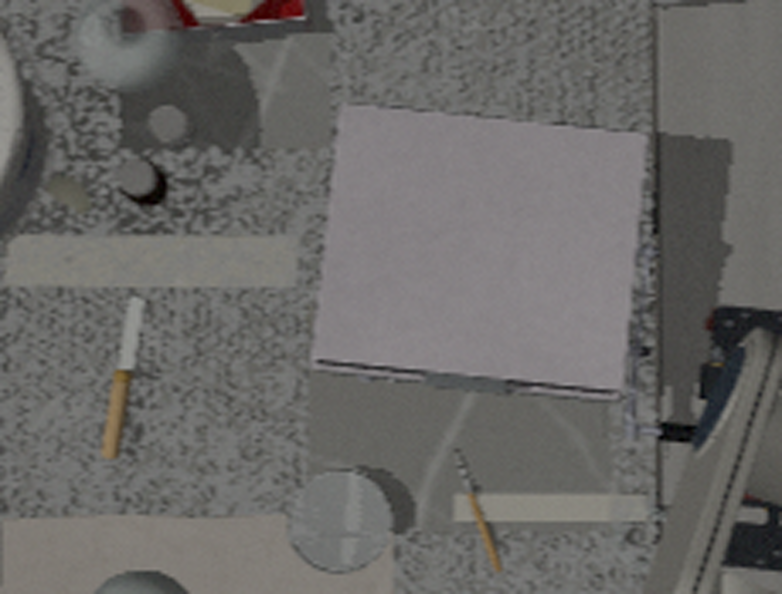

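View pics/s23.png

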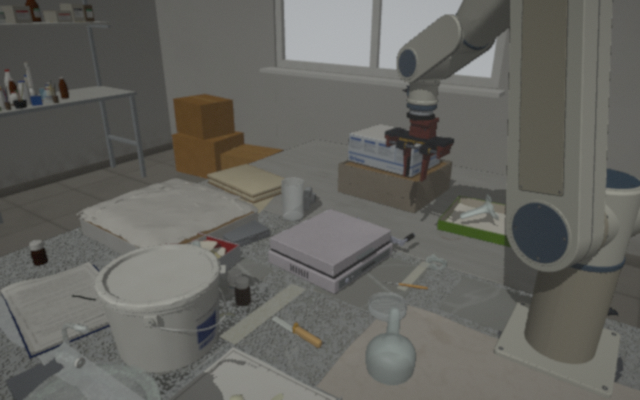

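```bash
python3 -c "
from h import *
print(ticket.close_job())"
```

```text
the job is handed in; nothing more can be done
None
```

I did the whole task in about 31 s of the 72 s allowed and handed the job in. No verdict was reported.

- **Plate:** I pushed it far with the spatula's tip, left with the blade's side, and far again with the tip. At the end of those last two pushes I felt it press against each arm with about 6 N, well under the 15 N limit. The wrist picture then showed no visible gap. The plate's free edges were within about 0.3 degrees of the bed's edges. My direct edge fits along the arms were poor, with up to about 4 mm of scatter, so I relied on the free edges, the contact forces and the picture.
- **Spatula:** it lies flat on the table, about where it started. Depth readings along the handle and blade were level.
- **Hood:** I carried the sleeve over the pivot in slow steps until it resisted at about 10 N, then let go and moved clear. Pictures after release show it shut, with its top about 86 mm up. The top read 1 to 3 mm higher at the front edge than at the hinge, about 0.01 rad, which is within the tolerance.

I could not look at the plate once the hood was closed over it. It still looked square in the side picture taken partway through the lowering.

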